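Gauge the brass bars and put them away by size

TASK

Size the brass bars lying on the leather pad, one at a time, starting with the one nearest the robot base and working outwards: slide each along the tapered steel gauge, tang trailing, until it wedges, and let go of it there to read its width. Lay each bar fully down in the drawer pocket of the width you read, tang towards the robot, and finish with the drawer of the little chest fully shut. Leave the jar, the bottle and the copper bowl where they are.

Things in the scene. Friction and masses are not known exactly. Their poses are not given: they have to be found in the camera images.
- gauge: Fixed steel plate 280x96x6 mm, origin mid underside, x to the slot's narrow end. On it two rails 7 high (tops z 13) form a slot about y=0: 44 wide at its mouth x=-62, closing 0.16 per mm of x, to x=135; bare apron x -140 to -62. A bar W wide stops with its nose at x=-62+(44-W)/0.16; white lines mark these stops. Push at 4-7 N, bar loose between open fingers: it centres itself. 8 mm off counts.
- pad: Thin brown leather pad 310 x 130 mm, 4 mm thick, fixed; origin at the centre of its underside, x along its length (away from the robot). The bars lie across it in a line along x, about 70 mm apart. The present bars all differ in width: 14, 18, 22, 26, 30, 34 or 38 mm, not told: gauge them. Pad and gauge may change sides.
- chest: Low dark wooden chest, 160 (x) x 300 (y) x 56 mm high, fixed, origin at the centre of its underside; its front faces -x (the robot). One drawer in the front, with a grey insert of seven pockets, narrowest at the robot's right (-y).
- drawer (a joint): Opening of the drawer in m: 0 shut, 0.140 fully open; it slides towards the chest's -x, friction about 1.5 N, no spring, stays where left. Drawer front 12 mm thick, 300 mm wide, 5 to 55 mm above the bench. Wholly open, all pockets can be reached from above.
- drawer_handle (a point): Middle of the brass bar handle on the drawer front (bar along y, 110 mm long, about 10 mm thick, 35 mm before the front, 34 mm above the bench); axes as the chest's. It can be pinched from above, across x, or pushed.
- pocket_14 (a point): Pocket for the 14 mm bar (number 1 of 7 from the robot's right), 17 wide, 64 long, 7 deep, with an 11 mm notch for the tang at the robot's end. Site: centre of its floor, 12 mm above the bench; x away from the robot (nose end), z up. A seated bar's origin and x axis match it. Insert top 7 mm above; back of the drawer front 64 mm before it, chest face 76 mm beyond when open.
- pocket_18 (a point): Pocket for the 18 mm bar (number 2 of 7 from the robot's right), 21 wide, 64 long, 7 deep, with an 11 mm notch for the tang at the robot's end. Site: centre of its floor, 12 mm above the bench; x away from the robot (nose end), z up. A seated bar's origin and x axis match it. Insert top 7 mm above; back of the drawer front 64 mm before it, chest face 76 mm beyond when open.
- pocket_22 (a point): Pocket for the 22 mm bar (number 3 of 7 from the robot's right), 25 wide, 64 long, 7 deep, with an 11 mm notch for the tang at the robot's end. Site: centre of its floor, 12 mm above the bench; x away from the robot (nose end), z up. A seated bar's origin and x axis match it. Insert top 7 mm above; back of the drawer front 64 mm before it, chest face 76 mm beyond when open.
- pocket_26 (a point): Pocket for the 26 mm bar (number 4 of 7 from the robot's right), 29 wide, 64 long, 7 deep, with an 11 mm notch for the tang at the robot's end. Site: centre of its floor, 12 mm above the bench; x away from the robot (nose end), z up. A seated bar's origin and x axis match it. Insert top 7 mm above; back of the drawer front 64 mm before it, chest face 76 mm beyond when open.
- pocket_30 (a point): Pocket for the 30 mm bar (number 5 of 7 from the robot's right), 33 wide, 64 long, 7 deep, with an 11 mm notch for the tang at the robot's end. Site: centre of its floor, 12 mm above the bench; x away from the robot (nose end), z up. A seated bar's origin and x axis match it. Insert top 7 mm above; back of the drawer front 64 mm before it, chest face 76 mm beyond when open.
- pocket_34 (a point): Pocket for the 34 mm bar (number 6 of 7 from the robot's right), 37 wide, 64 long, 7 deep, with an 11 mm notch for the tang at the robot's end. Site: centre of its floor, 12 mm above the bench; x away from the robot (nose end), z up. A seated bar's origin and x axis match it. Insert top 7 mm above; back of the drawer front 64 mm before it, chest face 76 mm beyond when open.
- pocket_38 (a point): Pocket for the 38 mm bar (number 7 of 7 from the robot's right), 41 wide, 64 long, 7 deep, with an 11 mm notch for the tang at the robot's end. Site: centre of its floor, 12 mm above the bench; x away from the robot (nose end), z up. A seated bar's origin and x axis match it. Insert top 7 mm above; back of the drawer front 64 mm before it, chest face 76 mm beyond when open.
- bar_1a: Brass bar, place nearest the robot (one of 3 that may lie there, the rest read None). Block 46 mm long, 18 high, width unknown, with a tang 14 long, 8 wide, 18 high on its tail: 60 over all. Origin mid-length on the underside; +x to the plain nose (30 mm), tang end at -30, z up. 0.1 to 0.3 kg. Grip end to end, fingertips 8 to 9 mm above its underside to clear rails and insert.
- bar_1b: Brass bar, place nearest the robot (one of 3 that may lie there, the rest read None). Block 46 mm long, 18 high, width unknown, with a tang 14 long, 8 wide, 18 high on its tail: 60 over all. Origin mid-length on the underside; +x to the plain nose (30 mm), tang end at -30, z up. 0.1 to 0.3 kg. Grip end to end, fingertips 8 to 9 mm above its underside to clear rails and insert.
- bar_1c: Brass bar, place nearest the robot (one of 3 that may lie there, the rest read None). Block 46 mm long, 18 high, width unknown, with a tang 14 long, 8 wide, 18 high on its tail: 60 over all. Origin mid-length on the underside; +x to the plain nose (30 mm), tang end at -30, z up. 0.1 to 0.3 kg. Grip end to end, fingertips 8 to 9 mm above its underside to clear rails and insert.
- bar_2: Brass bar, place second from the robot (may be absent: None). Block 46 mm long, 18 high, width unknown, with a tang 14 long, 8 wide, 18 high on its tail: 60 over all. Origin mid-length on the underside; +x to the plain nose (30 mm), tang end at -30, z up. 0.1 to 0.3 kg. Grip end to end, fingertips 8 to 9 mm above its underside to clear rails and insert.
- bar_3: Brass bar, place third from the robot (may be absent: None). Block 46 mm long, 18 high, width unknown, with a tang 14 long, 8 wide, 18 high on its tail: 60 over all. Origin mid-length on the underside; +x to the plain nose (30 mm), tang end at -30, z up. 0.1 to 0.3 kg. Grip end to end, fingertips 8 to 9 mm above its underside to clear rails and insert.
- bar_4a: Brass bar, place farthest from the robot (one of 2 that may lie there, the rest read None). Block 46 mm long, 18 high, width unknown, with a tang 14 long, 8 wide, 18 high on its tail: 60 over all. Origin mid-length on the underside; +x to the plain nose (30 mm), tang end at -30, z up. 0.1 to 0.3 kg. Grip end to end, fingertips 8 to 9 mm above its underside to clear rails and insert.
- bar_4b: Brass bar, place farthest from the robot (one of 2 that may lie there, the rest read None). Block 46 mm long, 18 high, width unknown, with a tang 14 long, 8 wide, 18 high on its tail: 60 over all. Origin mid-length on the underside; +x to the plain nose (30 mm), tang end at -30, z up. 0.1 to 0.3 kg. Grip end to end, fingertips 8 to 9 mm above its underside to clear rails and insert.
- jar: Bystander: glass jar with red cap, 76 mm across, 85 mm high; origin under its centre.
- flux: Bystander: small bottle with red cap, 48 mm across, 110 mm high; origin under its centre.
- bowl: Bystander: copper bowl 90 mm across, 35 mm high; origin under its centre.

How it is judged:
On the way, in this order (a step that is already met when the one before it is completed fails the run):
1. the bar that lay nearest the robot is wedged in the gauge, tang trailing, and let go (x of bar_1a in the frame of gauge between -0.0125 and 0.0035 m and y of bar_1a in the frame of gauge between -0.004 and 0.004 m and z of bar_1a in the frame of gauge between 0.003 and 0.01 m and angle between the x axis of each of bar_1a, bar_1b, bar_1c and the x axis of gauge, either way round below 0.12 rad and linear speed of each of bar_1a, bar_1b, bar_1c below 0.02 m/s and contact force between each of bar_1a, bar_1b, bar_1c and the fingers below 0.3 N and x of bar_1b in the frame of gauge between 0.0875 and 0.1035 m and y of bar_1b in the frame of gauge between -0.004 and 0.004 m and z of bar_1b in the frame of gauge between 0.003 and 0.01 m and x of bar_1c in the frame of gauge between 0.0125 and 0.0285 m and y of bar_1c in the frame of gauge between -0.004 and 0.004 m and z of bar_1c in the frame of gauge between 0.003 and 0.01 m), for 0.2 s.
2. the bar that lay second from the robot is wedged in the gauge, tang trailing, and let go (x of bar_2 in the frame of gauge between -0.0625 and -0.0465 m and y of bar_2 in the frame of gauge between -0.004 and 0.004 m and z of bar_2 in the frame of gauge between 0.003 and 0.01 m and angle between the x axis of bar_2 and the x axis of gauge, either way round below 0.12 rad and linear speed of bar_2 below 0.02 m/s and contact force between bar_2 and the fingers below 0.3 N), for 0.2 s.
3. the bar that lay third from the robot is wedged in the gauge, tang trailing, and let go (x of bar_3 in the frame of gauge between 0.0625 and 0.0785 m and y of bar_3 in the frame of gauge between -0.004 and 0.004 m and z of bar_3 in the frame of gauge between 0.003 and 0.01 m and angle between the x axis of bar_3 and the x axis of gauge, either way round below 0.12 rad and linear speed of bar_3 below 0.02 m/s and contact force between bar_3 and the fingers below 0.3 N), for 0.2 s.
4. the bar that lay farthest from the robot is wedged in the gauge, tang trailing, and let go (x of bar_4a in the frame of gauge between -0.0375 and -0.0215 m and y of bar_4a in the frame of gauge between -0.004 and 0.004 m and z of bar_4a in the frame of gauge between 0.003 and 0.01 m and angle between the x axis of each of bar_4a, bar_4b and the x axis of gauge, either way round below 0.12 rad and linear speed of each of bar_4a, bar_4b below 0.02 m/s and contact force between each of bar_4a, bar_4b and the fingers below 0.3 N and x of bar_4b in the frame of gauge between 0.0375 and 0.0535 m and y of bar_4b in the frame of gauge between -0.004 and 0.004 m and z of bar_4b in the frame of gauge between 0.003 and 0.01 m), for 0.2 s.
At the end, for the whole second after the job is handed in: Every bar lies flat in the pocket of its own width (origin within 6 mm along, 5 mm across and 4 mm in height of the pocket's site, turned less than 0.12 rad), at rest, and the drawer is shut to within 5 mm (x of bar_1a in the frame of pocket_30 between -0.006 and 0.006 m and y of bar_1a in the frame of pocket_30 between -0.005 and 0.005 m and z of bar_1a in the frame of pocket_30 between -0.004 and 0.004 m and angle between the x axis of bar_1a and the x axis of pocket_30, either way round below 0.12 rad and linear speed of each of bar_1a, bar_1b, bar_1c, bar_2, bar_3, bar_4a, bar_4b below 0.02 m/s and x of bar_1b in the frame of pocket_14 between -0.006 and 0.006 m and y of bar_1b in the frame of pocket_14 between -0.005 and 0.005 m and z of bar_1b in the frame of pocket_14 between -0.004 and 0.004 m and angle between the x axis of bar_1b and the x axis of pocket_14, either way round below 0.12 rad and x of bar_1c in the frame of pocket_26 between -0.006 and 0.006 m and y of bar_1c in the frame of pocket_26 between -0.005 and 0.005 m and z of bar_1c in the frame of pocket_26 between -0.004 and 0.004 m and angle between the x axis of bar_1c and the x axis of pocket_26, either way round below 0.12 rad and x of bar_2 in the frame of pocket_38 between -0.006 and 0.006 m and y of bar_2 in the frame of pocket_38 between -0.005 and 0.005 m and z of bar_2 in the frame of pocket_38 between -0.004 and 0.004 m and angle between the x axis of bar_2 and the x axis of pocket_38, either way round below 0.12 rad and x of bar_3 in the frame of pocket_18 between -0.006 and 0.006 m and y of bar_3 in the frame of pocket_18 between -0.005 and 0.005 m and z of bar_3 in the frame of pocket_18 between -0.004 and 0.004 m and angle between the x axis of bar_3 and the x axis of pocket_18, either way round below 0.12 rad and x of bar_4a in the frame of pocket_34 between -0.006 and 0.006 m and y of bar_4a in the frame of pocket_34 between -0.005 and 0.005 m and z of bar_4a in the frame of pocket_34 between -0.004 and 0.004 m and angle between the x axis of bar_4a and the x axis of pocket_34, either way round below 0.12 rad and x of bar_4b in the frame of pocket_22 between -0.006 and 0.006 m and y of bar_4b in the frame of pocket_22 between -0.005 and 0.005 m and z of bar_4b in the frame of pocket_22 between -0.004 and 0.004 m and angle between the x axis of bar_4b and the x axis of pocket_22, either way round below 0.12 rad and value of joint drawer below 0.005 m); the robot touches nothing.
It fails at once if the jar is moved more than 40 mm (distance of jar from where it was at the start of the episode above 0.04 m).
It fails at once if the bottle is moved more than 40 mm (distance of flux from where it was at the start of the episode above 0.04 m).
It fails at once if the bowl is moved more than 40 mm (distance of bowl from where it was at the start of the episode above 0.04 m).
Of bar_1a, bar_1b, bar_1c only 1 to 1 are there at a start; the rules pass over those that are not, and their reading is None.
Of bar_4a, bar_4b only 1 to 1 are there at a start; the rules pass over those that are not, and their reading is None.
Of bar_2, bar_3 only 1 to 2 are there at a start; the rules pass over those that are not, and their reading is None.
At some moment in a run one of bar_1a, bar_1b, bar_1c, bar_2, bar_3, bar_4a, bar_4b may be knocked a few centimetres aside while the robot is not near it.
Once in a run the grip may slacken for a moment while it holds something.
It also fails if it takes over 210 s, if anything falls off the work surface, if the arm or the gripper's body presses on something with over 40 N, if the wrist force passes 120 N, or if a joint passes its speed limit or range.

ROBOT

A 6-joint arm with a two-finger parallel gripper is mounted at the origin on the work surface. World frame = base frame: x ahead of the robot, y to its left, z up, the work surface at z = 0. Lengths are in m, angles in rad, forces in N, time in s.
With the tool pointing down it reaches from about 0.275 to 0.85 m from the base axis. Payload 19 kg.
Tool frame: the origin (TCP) lies between the finger pads; the fingertips stand 14 mm ahead of it and the grasp point (between the pads) lies 5 mm behind it; x points along the fingers, z is the direction in which the jaws open and shut, and the axes are right-handed (so a half turn about x gives the same grasp; the last joint's range is limited). The gripper opens to 85 mm and grips with 20 to 120 N. Pads are 22 mm wide; open, the fingers measure 114 mm over their backs; the gripper's body (76 mm by 85 mm) begins 54 mm behind the grasp point. The pads swing forward as they close: fully open they stand 13 mm farther back than shut.
Start: joints at [-1.338, 0.15, 1.437, -0, 1.554, -0.134], TCP at [0.206, -0.537, 0.245] pointing down, gripper open.
Joint ranges: [-2.8, 2.8], [-0.68, 2.1], [0.12, 2.68], [-1.39, 4.53], [0.16, 2.79], [-2.81, 2.81]. Speed limits (rad/s): [1.89, 1.89, 2.22, 3.01, 3.01, 3.01].

INTERFACE

Orientations are given as [roll, pitch, yaw] about the fixed x, y, z axes, in that order (R = Rz(yaw) Ry(pitch) Rx(roll)).
In Python, from rig import ctrl gives the robot as it stands.
- The arm moves only by the shell command python3 -m jog 'ROWS' [OPENING] [FORCE]. ROWS is JSON, a list of rows, each a list of 2 entries, a list of its own where there are three numbers: the shift along the tool's x, y, z in m, then the turn about the tool's x in degrees. In form: [[[dx, dy, dz], roll], ...]. A call has 1 to 8 rows; each row is the pose to reach, as a shift and turn from the pose commanded when the call began, along the tool's axes at that moment; what a row does not reach only later rows make up. A row lasts 1/12 s, in which the tool goes at most 41.7 mm and 7.16 degrees, less where a joint would pass 70% of its speed; a pose out of reach is approached as far as the arm can. A call with a gripper value outside its range is refused whole. OPENING is the opening, from -1 (shut) to 1 (fully open), set as the call begins (- or left out, the last holds). The fingers move at their own pace and stop on an object; FORCE is the grip in N (left out, the last holds). Time passes only in rows, so rows that repeat a pose let the fingers close. It gives the time, the measured TCP pose, the force and the opening at its end, in the units of the state.
- ctrl.observe(): the state, without advancing time (a new reading comes with each control period).
- ctrl.camera(name): name is "scene" or "top"; returns a dict with "pixels" (400x640x3 uint8, blue, green, red), "depth" (400x640 float32, m along the optical axis (not along the pixel's ray), 0 where there is no reading), "fovy" (degrees; the focal length in pixels is half the picture's height over the tangent of half this angle, whatever the lens; pixels are square), "cx", "cy" (the principal point, pixels), "k1" (the pictures are not rectified: a ray, as slopes to the right and down, at radius r is drawn at 1 + k1 r^2 times it, then the intrinsics apply), "extrinsics" (4x4, takes a point from camera to world coordinates). Camera axes: x right, y down, z forward; pixel columns grow to the right and rows downward; lengths in m; the calibration is good to about 2 mm. A picture is of the moment at which its call begins.
- ctrl.sign_off(): hands the job in, once; it reports no verdict.
The state is a dict: "t": time; "q": joint angles; "dq": joint speeds; "joint_torque": joint torques, N m; "eef_pos": TCP position; "tcp_rot": TCP orientation; "ft_force": force on the tool from outside, world axes, zero at the start; "torque": the same for the moment, N m; "width": finger opening in m.
Only numpy, scipy, OpenCV 4.12 (cv2) and the standard library are available. Lean on these libraries where they do the work, as an engineer would, in place of code of your own. Each camera call takes 0.05 s, during which the arm holds its last target. There are 200 camera calls.

## Working session

There is one attempt and no reset: what is moved stays moved. The work goes in short steps, Python scripts to look and compute and a shell command to move; the robot and the scene stay as the last step left them, time stands still between calls to the robot, and variables do not carry over. Pictures are saved under pics/ and viewed, about 12 in all and at most 16, crops included, and the job is handed in when it is done.

```bash
ls; mkdir -p pics; cat > h.py <<'E'
import numpy as np, cv2
from rig import ctrl
def snap(n,fn=None):
    c=ctrl.camera(n)
    if fn: cv2.imwrite('pics/'+fn,c['pixels'])
    return c
def K(c):
    f=200/np.tan(np.radians(c['fovy'])/2); return f
def rays(c,uv):
    uv=np.atleast_2d(uv).astype(float); f=K(c)
    d=np.c_[(uv[:,0]-c['cx'])/f,(uv[:,1]-c['cy'])/f]; u=d.copy()
    for _ in range(20): u=d/(1+c['k1']*(u**2).sum(1,keepdims=True))
    return np.c_[u,np.ones(len(u))]
def plane(c,uv,z):
    E=np.array(c['extrinsics']); r=rays(c,uv)@E[:3,:3].T; o=E[:3,3]
    return o+r*((z-o[2])/r[:,2])[:,None]
def proj(c,P):
    E=np.array(c['extrinsics']); p=(np.atleast_2d(P)-E[:3,3])@E[:3,:3]
    u=p[:,:2]/p[:,2:]; u=u*(1+c['k1']*(u**2).sum(1,keepdims=True))
    return u*K(c)+[c['cx'],c['cy']]
def cloud(c):
    v,u=np.mgrid[:400,:640]; uv=np.c_[u.ravel(),v.ravel()]
    E=np.array(c['extrinsics']); p=rays(c,uv)*c['depth'].ravel()[:,None]
    return (p@E[:3,:3].T+E[:3,3]).reshape(400,640,3)
E
python3 - <<'E'
from h import *
for n in('scene','top'):
    c=snap(n,n+'0.png'); print(n,c['fovy'],c['cx'],c['cy'],c['k1'],np.round(c['extrinsics'],3).tolist())
print(ctrl.observe())
E
```

```text
pics
scene 52.57351305262297 319.6899551868 200.11258987877932 -0.013301732987334702 [[-0.633, 0.495, -0.596, 1.109], [0.774, 0.396, -0.493, 0.541], [-0.008, -0.773, -0.634, 0.672], [0.0, 0.0, 0.0, 1.0]]
top 44.77954549565054 314.1934203960013 205.1996734654251 -0.011813033952830568 [[-0.012, -0.992, 0.124, 0.399], [-1.0, 0.013, 0.003, 0.083], [-0.005, -0.124, -0.992, 1.437], [0.0, 0.0, 0.0, 1.0]]
{'t': 0.1, 'q': array([-1.33801215e+00,  1.50929425e-01,  1.43794549e+00,  1.59362020e-05,
        1.55382341e+00, -1.33986815e-01]), 'dq': array([-0.00048891,  0.00052166, -0.00068049, -0.00084684, -0.0012861 ,
        0.00165069]), 'joint_torque': array([ 2.85223745e-03, -7.14383841e+01, -5.71794641e+01, -3.91081567e-04,
        7.03059064e-03,  9.67740380e-05]), 'eef_pos': array([ 0.20614127, -0.53655395,  0.24475026]), 'tcp_rot': array([2.99319611, 1.56969054, 1.7891705 ]), 'ft_force': array([-0.17371202, -0.47535034, -0.32908966]), 'torque': array([ 0.01635886,  0.00249414, -0.02966967]), 'width': 0.08538786790879228}
```

View pics/top0.png

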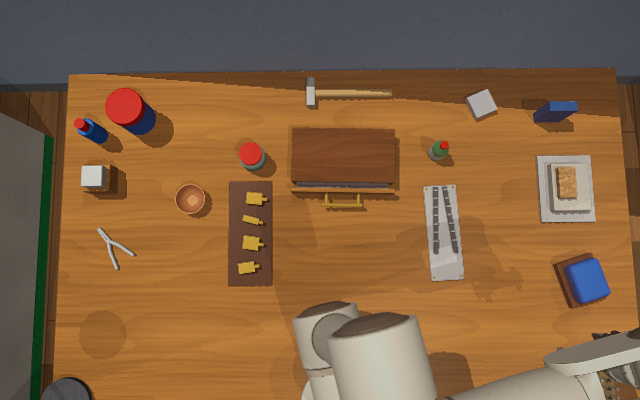

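View pics/scene0.png

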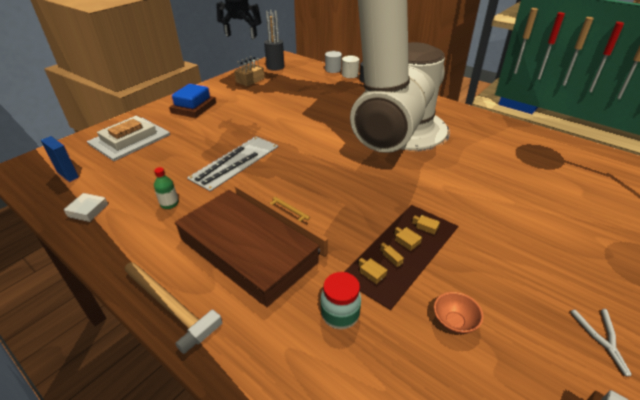

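The top view shows four bars in column ~250 (rows 268, 243, 220, 199) with tangs to the right. The gauge is at (443,232) with its mouth towards the robot. The chest is at (343,160), its drawer almost shut, with the handle at (344,202). Next I measure these.

```bash
cat > m.py <<'E'
from h import *
def rect(P):
    r=cv2.minAreaRect((P[:,:2]*1000).astype(np.float32)); b=cv2.boxPoints(r); return r
def bars(c,z=0.022,ymin=None,box=None):
    """yellow blobs -> (centre, tang dir yaw, W est)"""
    hsv=cv2.cvtColor(c['pixels'],cv2.COLOR_BGR2HSV)
    m=cv2.inRange(hsv,(18,120,90),(32,255,255))
    return m
def blobs(m,lo,hi):
    n,l,s,ce=cv2.connectedComponentsWithStats(m); return [(l==i,s[i],ce[i]) for i in range(1,n) if lo<s[i][4]<hi]
E
python3 - <<'E'
from m import *
for n in('top','scene'):
    c=snap(n); C=cloud(c); m=bars(c)
    print(n)
    for b,s,ce in blobs(m,25,3000):
        P=C[b]; uv=np.argwhere(b)[:,::-1]; zt=0.022
        Q=plane(c,uv,zt); print(s,np.round(ce,1),'z pct',np.round(np.percentile(P[:,2],[10,50,90])*1000,0),'rect@22',np.round(np.concatenate([*rect(Q)[:2],[rect(Q)[2]]]),1))
    # gauge : light grey blob
    hsv=cv2.cvtColor(c['pixels'],cv2.COLOR_BGR2HSV); X,Y,Z=C[...,0],C[...,1],C[...,2]
    g=((hsv[...,1]<60)&(Y<-0.1)&(Y>-0.42)&(X>.2)&(X<.62)&(Z<.025)&(Z>-.01)).astype(np.uint8)*255
    g=cv2.morphologyEx(g,cv2.MORPH_CLOSE,np.ones((5,5)))
    for b,s,ce in blobs(g,500,20000):
        r=rect(plane(c,np.argwhere(b)[:,::-1],0.006)); print('gauge',s,np.round(r[0]),np.round(r[1]),r[2])
    ch=((Z>.045)&(Z<.065)&(X>.4)&(X<.8)&(abs(Y)<.25)).astype(np.uint8)*255
    for b,s,ce in blobs(ch,800,30000):
        r=rect(C[b]); print('chest',s,np.median(C[b][:,2]),np.round(r[0]),np.round(r[1]),r[2])
    pd=((hsv[...,2]<110)&(Z<.02)&(Z>-.01)&(Y>.1)&(Y<.4)&(X>.2)&(X<.7)).astype(np.uint8)*255
    pd=cv2.morphologyEx(pd,cv2.MORPH_CLOSE,np.ones((13,13)))
    for b,s,ce in blobs(pd,800,30000):
        r=rect(plane(c,np.argwhere(b)[:,::-1],0.004)); print('pad',s,np.round(r[0]),np.round(r[1]),r[2])
    for nm,lo,hi in(('red',(0,170,90),(8,255,255)),):
        pass
E
```

```text
top
[316  90  75   6 266] [347.5  92.1] z pct [20. 25. 29.] rect@22 [917.4 -34.1 223.8  15.7  89.2]
[246 192  21  13 209] [254.6 197.9] z pct [17. 21. 25.] rect@22 [598.9 258.6  59.2  35.7  89.3]
[322 193  41  14 206] [341.7 202.7] z pct [34. 38. 42.] rect@22 [591.2   5.5 117.5  38.6  89.3]
[242 214  21  11 127] [251.5 219.6] z pct [ 7. 22. 27.] rect@22 [534.6 268.9  61.2  19.7  73.4]
[242 235  22  16 240] [251.  242.6] z pct [16. 22. 25.] rect@22 [467.3 268.   61.8  39.4  81.2]
[237 261  23  13 200] [246.9 267. ] z pct [ 8. 21. 26.] rect@22 [398.2 280.4  31.4  62.8   7.4]
gauge [ 423  189   41   92 2971] [ 488. -292.] [269.  97.] 2.718278408050537
chest [ 291  128  104   56 5546] 0.05641706340306185 [718.   2.] [299. 162.] 88.27210998535156
pad [ 228  165   48  121 4716] [523. 277.] [137. 358.] 88.4246826171875
scene
[492   3  28  26 314] [506.4  17.1] z pct [164. 176. 178.] rect@22 [-1497.2  -200.6   569.6   109.8    14. ]
[ 472   79  168   75 2144] [560.2 122.9] z pct [-209. -205. -202.] rect@22 [-393.3  367.   530.   278.    90. ]
[271 198  38  23 138] [290.5 208.3] z pct [35. 37. 39.] rect@22 [572.8  -3.3 115.7  23.4  88.8]
[414 215  25  18 281] [426.3 223.3] z pct [10. 20. 22.] rect@22 [407.5 283.2  46.9  59.6   5.6]
[396 227  26  22 311] [408.1 236.7] z pct [16. 20. 22.] rect@22 [471.8 273.   65.1  44.1  75.9]
[382 244  21  22 184] [392.6 253.7] z pct [14. 20. 22.] rect@22 [539.8 274.8  67.4  22.9  66.4]
[359 259  28  23 362] [372.7 268.9] z pct [15. 20. 22.] rect@22 [604.9 261.4  64.8  39.7  84.6]
[152 282  42  43 238] [173.3 304.7] z pct [22. 24. 26.] rect@22 [922.9   6.7 143.7  12.1  89.1]
gauge [ 193  138   84   50 1577] [ 491. -289.] [263.  96.] 2.6749935150146484
chest [ 174  190  145  102 7073] 0.05460396782780208 [721.   2.] [304. 161.] 88.99605560302734
pad [ 346  205  112  105 5674] [502. 279.] [130. 310.] 89.88107299804688
```

```bash
cat > go.py <<'E'
from h import *
from scipy.spatial.transform import Rotation as R
def st(): 
    s=ctrl.observe(); return np.array(s['eef_pos']),R.from_euler('xyz',s['tcp_rot']).as_matrix(),s
def rel(t,yaw=None):
    p,M,s=st(); d=M.T@(np.array(t)-p)*1000
    jy=np.degrees(np.arctan2(M[1,2],M[0,2]))
    o=[round(v,1) for v in d]
    if yaw is not None:
        dy=(yaw-jy+90)%180-90; o+=['roll',round(-dy,1),'or',round(-dy+(180 if dy>0 else -180),1)]
    print('pos',np.round(p*1000,1),'jaw',round(jy,1),'q6',round(s['q'][5],2),'->mm',o)
E
python3 - <<'E'
from m import *; from go import *
p,M,s=st(); print(np.round(M,3).tolist())
for n in('top','scene'):
    c=snap(n); C=cloud(c); m=bars(c)
    m=((m>0)&(abs(C[...,1])<.1)&(C[...,0]<.65)&(C[...,0]>.4))
    uv=np.argwhere(m)[:,::-1]; P=plane(c,uv,.039)*1000
    k=abs(P[:,1]-2)<35; print(n,k.sum(),np.round([np.percentile(P[k,0],[5,50,95])]),np.round(P[:,1].min()),np.round(P[:,1].max()), 'depth x',np.round(np.percentile(C[m][:,0]*1000,[5,25,50,75,95])))
rel([.59,.004,.2],0)
E
```

```text
[[-0.0, 0.933, 0.359], [0.001, 0.359, -0.933], [-1.0, 0.0, -0.001]]
top 93 [[569. 573. 579.]] -51.0 65.0 depth x [569. 573. 576. 584. 603.]
scene 70 [[576. 580. 584.]] -45.0 69.0 depth x [575. 577. 580. 582. 592.]
pos [ 206.2 -536.7  245.1] jaw -69.0 q6 -0.13 ->mm [np.float64(45.3), np.float64(552.2), np.float64(-367.0), 'roll', np.float64(-69.0), 'or', np.float64(111.0)]
```

```bash
python3 -m jog '[[[0,0.034,-0.023],-6],[[0,0.069,-0.046],-12],[[0,0.103,-0.069],-18],[[0,0.138,-0.092],-24],[[0,0.172,-0.115],-30],[[0,0.207,-0.138],-36],[[0,0.241,-0.161],-42],[[0,0.276,-0.184],-48]]' 0 ; python3 -c "
from go import *; rel([.576,.010,.2],-1.5)"
```

```text
t: 0.97
eef_pos: [0.3983, -0.2643, 0.2455]
tcp_rot: [-0.291, 1.57, -0.652]
ft_force: [0.8, -1.2, -0.1]
width: 0.0429
pos [ 398.3 -264.3  245.5] jaw -20.7 q6 -0.39 ->mm [np.float64(45.5), np.float64(319.4), np.float64(69.2), 'roll', np.float64(-19.2), 'or', np.float64(160.8)]
```

```bash
python3 -m jog '[[[0.005,0.04,0.009],-5],[[0.01,0.08,0.018],-10],[[0.02,0.12,0.027],-15],[[0.03,0.16,0.036],-19],[[0.045,0.2,0.045],-19],[[0.045,0.24,0.054],-19],[[0.045,0.28,0.063],-19],[[0.045,0.319,0.069],-19]]' -0.4 ; python3 -c "
from go import *; rel([.576,.010,.032],-1.5)"
```

```text
t: 1.63
eef_pos: [0.5772, 0.009, 0.2]
tcp_rot: [3.081, 1.571, 3.046]
ft_force: [0.9, -0.7, 0.1]
width: 0.0261
pos [577.2   9.  200. ] jaw -2.0 q6 -0.08 ->mm [np.float64(168.0), np.float64(1.0), np.float64(-1.2), 'roll', np.float64(-0.5), 'or', np.float64(179.5)]
```

Moving down in two stages, watching force, then closing and pulling.

```bash
python3 -m jog '[[[0.035,0,0],0],[[0.07,0,0],0],[[0.1,0,0],0],[[0.125,0,0],0],[[0.14,0,0],0],[[0.155,0,0],0],[[0.168,0,0],0],[[0.168,0,0],0]]' ; python3 -m jog '[[[0,0,0],0],[[0,0,0],0],[[0,0,0],0],[[0,0,0],0]]' -1 30
```

```text
t: 2.3
eef_pos: [0.5751, 0.0071, 0.0297]
tcp_rot: [3.031, 1.567, 2.996]
ft_force: [-0.7, -0.1, -0.0]
width: 0.0255
t: 2.63
eef_pos: [0.5764, 0.007, 0.0327]
tcp_rot: [0.354, 1.571, 0.319]
ft_force: [0.4, 1.0, -8.0]
width: 0.0097
```

```bash
python3 -c "
from go import *; rel([.45,.010,.032],-1.5)"
```

```text
pos [576.4   7.   32.7] jaw -2.0 q6 -0.09 ->mm [np.float64(0.6), np.float64(-1.4), np.float64(-126.4), 'roll', np.float64(-0.5), 'or', np.float64(179.5)]
```

```bash
python3 -m jog '[[[0,0,-0.01],0],[[0,0,-0.03],0],[[0,0,-0.05],0],[[0,0,-0.07],0],[[0,0,-0.085],0],[[0,0,-0.098],0],[[0,0,-0.106],0],[[0,0,-0.11],0]]';python3 -m jog '[[[0,0,-0.002],0],[[0,0,-0.004],0],[[0,0,-0.006],0],[[0,0,-0.008],0]]';python3 -m jog '[[[0,0,-0.001],0],[[0,0,-0.002],0],[[0,0,-0.003],0],[[0,0,-0.004],0]]'
```

```text
t: 3.3
eef_pos: [0.4654, 0.0103, 0.0327]
tcp_rot: [-1.145, 1.57, -1.18]
ft_force: [2.0, -6.5, -13.4]
width: 0.0094
t: 3.63
eef_pos: [0.4583, 0.0105, 0.0326]
tcp_rot: [-1.011, 1.57, -1.046]
ft_force: [1.8, -6.9, -11.3]
width: 0.0097
t: 3.97
eef_pos: [0.4543, 0.0106, 0.0326]
tcp_rot: [-1.039, 1.569, -1.073]
ft_force: [0.5, -8.4, -10.2]
width: 0.01
```

```bash
for i in 1; do python3 -m jog '[[[0,-0.0005,-0.001],0],[[0,-0.001,-0.002],0],[[0,-0.001,-0.003],0],[[0,-0.001,-0.004],0],[[0,-0.001,-0.004],0]]'|grep -E 'eef|ft';done; python3 -m jog '[[[0,0,-0.001],0],[[0,0,-0.002],0],[[0,0,-0.003],0],[[0,0,-0.004],0],[[0,0,-0.004],0]]'|grep -E 'eef|ft'
```

```text
eef_pos: [0.4521, 0.0106, 0.0328]
ft_force: [19.6, 5.0, -22.2]
eef_pos: [0.4518, 0.0103, 0.0339]
ft_force: [49.6, 3.2, -37.2]
```

```bash
python3 -m jog '[[[0,0,0.002],0],[[0,0,0.005],0],[[0,0,0.005],0]]'|grep -E 'eef|ft'; python3 -m jog '[[[0,0,0],0],[[0,0,0],0],[[-0.03,0,0],0],[[-0.07,0,0],0],[[-0.11,0,0],0],[[-0.15,0,0],0],[[-0.15,0,0],0]]' -0.4 ; python3 - <<'E'
from m import *; from go import *
rel([.4,.282,.2],90)
c=snap('top','top1.png'); cv2.imwrite('pics/t1c.png',cv2.resize(c['pixels'][110:300,220:480],None,fx=3,fy=3))
E
```

```text
eef_pos: [0.4528, 0.0103, 0.0336]
ft_force: [1.7, 0.8, 8.6]
t: 5.63
eef_pos: [0.4536, 0.01, 0.1899]
tcp_rot: [-0.102, 1.561, -0.137]
ft_force: [0.2, -0.1, 1.5]
width: 0.0261
pos [453.6  10.  189.9] jaw -2.0 q6 -0.11 ->mm [np.float64(-11.0), np.float64(269.9), np.float64(-62.9), 'roll', np.float64(88.0), 'or', np.float64(-92.0)]
```

View pics/t1c.png

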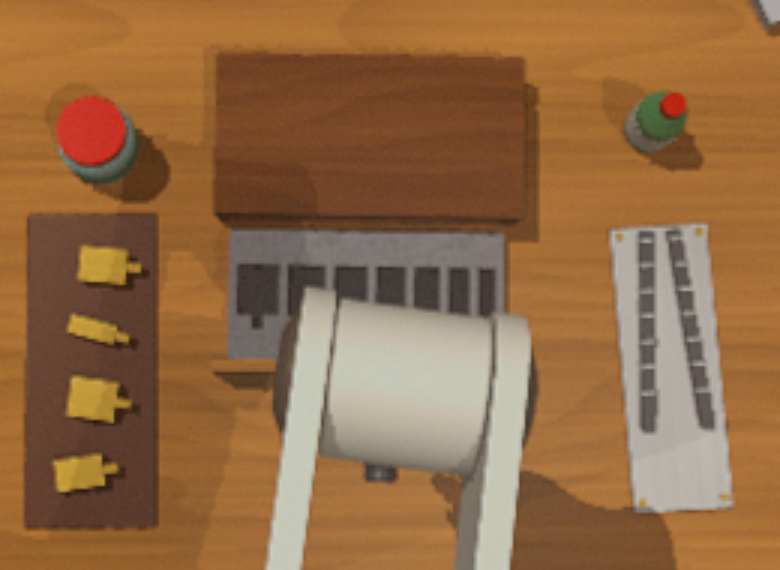

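```bash
cat >> m.py <<'E'
def barposes(zlo=.015,zhi=.05,xr=(.33,.66),yr=(.18,.4),show=True):
    out=[]
    for n in('top','scene'):
        c=snap(n); C=cloud(c); m=(bars(c)>0)&(C[...,2]>zlo)&(C[...,2]<zhi)&(C[...,0]>xr[0])&(C[...,0]<xr[1])&(C[...,1]>yr[0])&(C[...,1]<yr[1])
        for b,s,ce in blobs(m.astype(np.uint8)*255,30,900):
            zt=np.median(C[b][:,2]); P=plane(c,np.argwhere(b)[:,::-1],zt)*1000
            r=rect(P/1000); (w,h),a=r[1],r[2]
            L,W,yaw=(w,h,a) if w>h else (h,w,a+90)
            d=np.array([np.cos(np.radians(yaw)),np.sin(np.radians(yaw))]); q=P[:,:2]-r[0]; s_=q@d
            # tang = narrow end: mean |lateral| per end
            lat=abs(q@[-d[1],d[0]]); e1=(s_>L/2-12).sum(); e2=(s_<-L/2+12).sum()
            if e1>e2: pass
            else: yaw-=180
            out.append((n,np.round(r[0],1),round(L,1),round(W,1),'noseyaw',round(yaw,1),'z',round(zt*1000,1)))
    for o in out: print(*o)
E
python3 - <<'E'
from m import *; from go import *
barposes(); rel([.37,.16,.06],90)
E
```

```text
top [598.  257.8] 58.5 33.4 noseyaw 83.5 z 22.3
top [533.8 268. ] 58.6 17.8 noseyaw 75.2 z 21.7
top [466.1 267.1] 59.5 37.3 noseyaw 81.2 z 21.9
top [397.4 279.1] 60.3 29.3 noseyaw 97.4 z 21.8
scene [402.6 281.7] 59.9 36.0 noseyaw 96.6 z 20.1
scene [471.3 270. ] 61.0 40.9 noseyaw 79.8 z 20.5
scene [537.4 271.2] 61.6 20.3 noseyaw 70.3 z 20.5
scene [603.  259.3] 62.1 37.4 noseyaw 84.6 z 20.4
pos [451.2  10.3 182.4] jaw -2.0 q6 -0.11 ->mm [np.float64(122.3), np.float64(146.8), np.float64(-86.4), 'roll', np.float64(88.0), 'or', np.float64(-92.0)]
```

```bash
python3 -m jog '[[[0.01,0.02,-0.012],-7],[[0.02,0.04,-0.024],-14],[[0.03,0.06,-0.036],-21],[[0.04,0.08,-0.048],-28],[[0.05,0.1,-0.06],-35],[[0.06,0.12,-0.072],-42],[[0.07,0.147,-0.086],-49],[[0.08,0.147,-0.086],-56]]' 0.41 |grep -E 't:|eef|wid';python3 -m jog '[[[0.01,0,0],-7],[[0.02,0,0],-14],[[0.03,0,0],-21],[[0.04,0,0],-28],[[0.05,0,0],-35],[[0.06,0,0],-38],[[0.06,0,0],-38]]' |grep -E 't:|eef|wid'; python3 -m jog '[[[0.01,0,0],0],[[0.015,0,0],0],[[0.017,0,0],0],[[0.018,0,0],0],[[0.018,0,0],0]]'; python3 -c "
from go import *; rel([.398,.279,.06],97)"
```

```text
t: 6.45
eef_pos: [0.3677, 0.163, 0.1005]
tcp_rot: [1.996, 1.568, 2.947]
width: 0.0602
t: 7.03
eef_pos: [0.3686, 0.1597, 0.0396]
tcp_rot: [1.728, 1.566, -2.947]
width: 0.0604
t: 7.45
eef_pos: [0.3705, 0.1602, 0.0242]
tcp_rot: [1.235, 1.571, 2.84]
ft_force: [-0.4, 0.8, -0.2]
width: 0.0601
pos [370.5 160.2  24.2] jaw 92.0 q6 -1.39 ->mm [np.float64(-35.7), np.float64(-31.6), np.float64(117.8), 'roll', np.float64(-5.0), 'or', np.float64(175.0)]
```

```bash
for k in 1; do python3 -m jog '[[[0.001,0,0],0],[[0.002,0,0],0],[[0.003,0,0],0],[[0.003,0,0],0]]'|grep -E 'eef|ft'; python3 -m jog '[[[0.001,0,0],0],[[0.002,0,0],0],[[0.003,0,0],0],[[0.003,0,0],0]]'|grep -E 'eef|ft';python3 -m jog '[[[0.001,0,0],0],[[0.002,0,0],0],[[0.002,0,0],0]]'|grep -E 'eef|ft';python3 -m jog '[[[0.001,0,0],0],[[0.002,0,0],0],[[0.002,0,0],0]]'|grep -E 'eef|ft';done
```

```text
eef_pos: [0.3705, 0.1602, 0.0213]
ft_force: [1.0, -0.6, -0.8]
eef_pos: [0.3705, 0.1602, 0.0181]
ft_force: [-0.5, 0.8, -0.3]
eef_pos: [0.3705, 0.1602, 0.0162]
ft_force: [-0.0, 0.3, -0.7]
eef_pos: [0.3704, 0.1602, 0.0141]
ft_force: [-0.9, 1.1, 0.9]
```

```bash
for k in 1; do python3 -m jog '[[[0.001,0,0],0],[[0.002,0,0],0],[[0.002,0,0],0]]'|grep -E 'eef|ft'; python3 -m jog '[[[0.001,0,0],0],[[0.002,0,0],0],[[0.002,0,0],0]]'|grep -E 'eef|ft';python3 -m jog '[[[0.001,0,0],0],[[0.002,0,0],0],[[0.002,0,0],0]]'|grep -E 'eef|ft';done
```

```text
eef_pos: [0.3705, 0.1602, 0.0121]
ft_force: [-0.3, -0.3, -1.1]
eef_pos: [0.3705, 0.1602, 0.0101]
ft_force: [-0.0, -0.3, 1.1]
eef_pos: [0.3706, 0.1603, 0.0088]
ft_force: [-5.6, -1.1, 14.8]
```

```bash
python3 -m jog '[[[-0.02,0,0],0],[[-0.05,0,0.02],-5],[[-0.07,-0.03,0.06],-5],[[-0.07,-0.034,0.09],-5],[[-0.07,-0.033,0.118],-5],[[-0.07,-0.033,0.118],-5]]' 0.8|grep -E 't:|eef|wid'; python3 - <<'E'
from m import *; from go import *
barposes(); rel([.398,.279,.0215],97.4)
E
```

```text
t: 9.87
eef_pos: [0.3996, 0.2832, 0.0787]
tcp_rot: [-0.609, 1.569, 1.087]
width: 0.0769
top [598.  257.9] 58.5 33.7 noseyaw 83.5 z 21.8
top [533.8 268.3] 57.8 17.8 noseyaw 75.2 z 22.0
top [473.6 253.7] 40.6 15.9 noseyaw -140.3 z 22.4
scene [402.6 282.1] 59.3 36.6 noseyaw 95.4 z 20.3
scene [471.1 269.9] 60.5 40.3 noseyaw 80.0 z 20.5
scene [537.7 269.8] 61.8 18.8 noseyaw 70.3 z 20.6
scene [602.8 259.6] 62.5 37.0 noseyaw 83.8 z 20.5
pos [398.9 279.8  77.9] jaw 97.1 q6 -1.24 ->mm [np.float64(56.4), np.float64(1.0), np.float64(-0.7), 'roll', np.float64(-0.3), 'or', np.float64(179.7)]
```

```bash
python3 -m jog '[[[0.02,0,0],0],[[0.035,0,0],0],[[0.045,0,0],0],[[0.052,0,0],0],[[0.056,0,0],0],[[0.056,0,0],0]]' |grep -E 't:|eef|ft';python3 -m jog '[[[0,0,0],0],[[0,0,0],0],[[0,0,0],0],[[0,0,0],0],[[0,0,0],0]]' -1 40;python3 -m jog '[[[-0.01,0,0],0],[[-0.03,0,0],0],[[-0.06,0,0],0],[[-0.08,0,0],0],[[-0.09,0,0],0],[[-0.09,0,0],0]]'; python3 -c "
from go import *; rel([.489-.100,-.2905-.0047,.1],2.7)"
```

```text
t: 10.47
eef_pos: [0.3993, 0.2788, 0.0219]
tcp_rot: [1.819, 1.57, -2.771]
ft_force: [-1.5, -0.4, -0.8]
t: 10.88
eef_pos: [0.3998, 0.2795, 0.0233]
tcp_rot: [-1.176, 1.569, 0.518]
ft_force: [-1.7, -0.2, 5.5]
width: 0.058
t: 11.38
eef_pos: [0.4003, 0.2797, 0.115]
tcp_rot: [-1.225, 1.567, 0.468]
ft_force: [-0.1, -0.5, -2.1]
width: 0.0582
pos [400.3 279.7 115. ] jaw 97.0 q6 -1.24 ->mm [np.float64(13.9), np.float64(81.6), np.float64(-569.3), 'roll', np.float64(-85.7), 'or', np.float64(94.3)]
```

```bash
python3 -m jog '[[[0,0.005,-0.03],6],[[0,0.01,-0.066],12],[[0,0.015,-0.102],18],[[0,0.02,-0.138],24],[[0,0.025,-0.174],30],[[0,0.03,-0.21],36],[[0,0.035,-0.247],42],[[0,0.04,-0.285],47]]' |grep -E 't:|eef|ft|wid'; python3 -c "
from go import *; rel([.489-.100,-.2905-.0047,.1],2.7)"
```

```text
t: 12.05
eef_pos: [0.3935, -0.0099, 0.1113]
tcp_rot: [1.907, 1.57, 2.775]
ft_force: [1.1, 0.3, -1.6]
width: 0.0583
pos [393.5  -9.9 111.3] jaw 49.7 q6 -1.09 ->mm [np.float64(11.2), np.float64(-181.1), np.float64(-220.6), 'roll', np.float64(47.0), 'or', np.float64(-133.0)]
```

```bash
python3 -m jog '[[[0,-0.025,-0.03],6],[[0,-0.048,-0.058],12],[[0,-0.071,-0.086],18],[[0,-0.094,-0.114],24],[[0,-0.117,-0.142],30],[[0,-0.14,-0.17],36],[[0,-0.163,-0.198],42],[[0,-0.181,-0.2206],47]]' |grep -E 't:|wid'; python3 -m jog '[[[0,0,0],0],[[0,0,0],0]]' |grep -E 'ft|wid'; python3 - <<'E'
from m import *; from go import *
rel([.389,-.2952,.0265],2.7)
c=snap('scene','s2.png'); barposes(.05,.2,(.3,.5),(-.4,-.2))
cv2.imwrite('pics/s2c.png',cv2.resize(c['pixels'][90:220,150:350],None,fx=3.5,fy=3.5))
E
```

```text
t: 12.72
tcp_rot: [2.376, 1.569, 2.422]
width: 0.0582
ft_force: [-0.1, 0.7, -3.0]
width: 0.0583
pos [ 390.7 -294.5  110.8] jaw 2.9 q6 -0.85 ->mm [np.float64(84.3), np.float64(-0.8), np.float64(-1.6), 'roll', np.float64(0.2), 'or', np.float64(-179.8)]
scene [ 399.9 -280.5] 78.8 32.3 noseyaw -137.2 z 107.3
```

View pics/s2c.png

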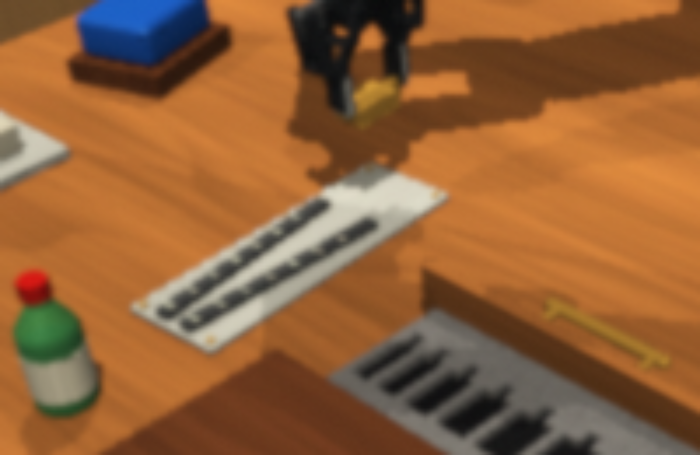

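```bash
python3 -m jog '[[[0.03,0,0],0],[[0.055,0,-0.001],0],[[0.07,-0.001,-0.002],0],[[0.078,-0.001,-0.002],0],[[0.082,-0.001,-0.002],0],[[0.084,-0.001,-0.002],0],[[0.084,-0.001,-0.002],0]]' |grep -E 't:|eef|ft|wid';python3 -m jog '[[[0.001,0,0],0],[[0.002,0,0],0],[[0.002,0,0],0]]' |grep -E 'eef|ft|wid'; python3 -c "
from go import *; rel([.389,-.2952,.0255],2.7)"
```

```text
t: 13.62
eef_pos: [0.3899, -0.2948, 0.0288]
tcp_rot: [-0.753, 1.57, -0.7]
ft_force: [-0.6, -0.2, -2.1]
width: 0.0583
eef_pos: [0.3897, -0.295, 0.0267]
ft_force: [-0.3, 0.3, -1.2]
width: 0.0584
pos [ 389.7 -295.    26.7] jaw 3.0 q6 -0.86 ->mm [np.float64(1.2), np.float64(-0.1), np.float64(-0.7), 'roll', np.float64(0.3), 'or', np.float64(-179.7)]
```

```bash
python3 -m jog '[[[0.001,0,0],0],[[0.001,0,0],0]]' |grep -E 'ft';python3 -m jog '[[[0,0,0],0],[[0,0,0],0],[[0.001,0,0],0],[[0.002,0,0],0],[[0.002,0,0],0]]' 0.65|grep -E 'eef|ft|wid'; python3 -m jog '[[[0,0,0.005],0],[[0,0,0.015],0],[[0,0,0.027],0],[[0,0,0.04],0],[[0,0,0.053],0],[[0,0,0.066],0],[[0,0,0.076],0],[[0,0,0.082],0]]'|grep -E 't:|eef|ft|wid'; python3 - <<'E'
from m import *; from go import *
rel([.489,-.2905,.0255],2.7); barposes(.012,.06,(.3,.6),(-.4,-.2))
E
```

```text
ft_force: [0.7, 0.1, -1.0]
eef_pos: [0.3894, -0.2948, 0.0231]
ft_force: [-0.0, 0.1, -0.8]
width: 0.0703
t: 15.12
eef_pos: [0.473, -0.2903, 0.0231]
tcp_rot: [1.588, 1.571, 1.642]
ft_force: [-2.0, -0.4, 1.8]
width: 0.0703
pos [ 473.  -290.3   23.1] jaw 3.1 q6 -0.74 ->mm [np.float64(-2.4), np.float64(-1.1), np.float64(15.9), 'roll', np.float64(0.4), 'or', np.float64(-179.6)]
scene [ 475.8 -285.1] 67.1 44.0 noseyaw 47.1 z 21.9
```

```bash
python3 -m jog '[[[0,0,0.003],0],[[0,0,0.006],0],[[0,0,0.009],0],[[0,0,0.011],0],[[0,0,0.012],0],[[0,0,0.012],0]]'|grep -E 'eef|ft'; python3 -m jog '[[[0,0,0.001],0],[[0,0,0.002],0],[[0,0,0.002],0]]'|grep -E 'eef|ft'; python3 -m jog '[[[0,0,0.001],0],[[0,0,0.002],0],[[0,0,0.002],0]]'|grep -E 'eef|ft'
```

```text
eef_pos: [0.4835, -0.29, 0.0233]
ft_force: [0.8, 0.3, 0.7]
eef_pos: [0.4854, -0.2899, 0.0233]
ft_force: [-0.2, 0.6, 0.0]
eef_pos: [0.4875, -0.2898, 0.0233]
ft_force: [0.2, -0.1, 0.2]
```

```bash
for i in 1; do python3 -m jog '[[[0,0,0.001],0],[[0,0,0.002],0],[[0,0,0.002],0]]'|grep -E 'eef|ft';python3 -m jog '[[[0,0,0.001],0],[[0,0,0.001],0]]'|grep -E 'eef|ft';python3 -m jog '[[[0,0,0.001],0],[[0,0,0.001],0]]'|grep -E 'eef|ft';python3 -m jog '[[[0,0,0.001],0],[[0,0,0.001],0]]'|grep -E 'eef|ft';done
```

```text
eef_pos: [0.4895, -0.2896, 0.0233]
ft_force: [-1.1, -0.1, 0.6]
eef_pos: [0.4905, -0.2896, 0.0233]
ft_force: [-0.4, -0.3, 0.4]
eef_pos: [0.4914, -0.2895, 0.0233]
ft_force: [-1.1, 0.8, 0.4]
eef_pos: [0.4925, -0.2895, 0.0233]
ft_force: [-0.7, 0.2, 0.1]
```

```bash
for i in 1; do python3 -m jog '[[[0,0,0.001],0],[[0,0,0.001],0]]'|grep -E 'eef|ft';python3 -m jog '[[[0,0,0.001],0],[[0,0,0.001],0]]'|grep -E 'eef|ft';python3 -m jog '[[[0,0,0.001],0],[[0,0,0.001],0]]'|grep -E 'eef|ft';done; python3 - <<'E'
from m import *; from go import *
c=snap('scene','s3.png'); barposes(.012,.06,(.3,.6),(-.4,-.2))
cv2.imwrite('pics/s3c.png',cv2.resize(c['pixels'][120:200,170:300],None,fx=6,fy=6))
E
```

```text
eef_pos: [0.4935, -0.2894, 0.0233]
ft_force: [-0.8, -0.1, -0.6]
eef_pos: [0.4945, -0.2894, 0.0233]
ft_force: [-1.3, 0.4, 1.4]
eef_pos: [0.4955, -0.2893, 0.0233]
ft_force: [-2.3, 0.6, 0.5]
scene [ 496.1 -284.5] 66.0 43.6 noseyaw 47.6 z 22.1
```

View pics/s3c.png

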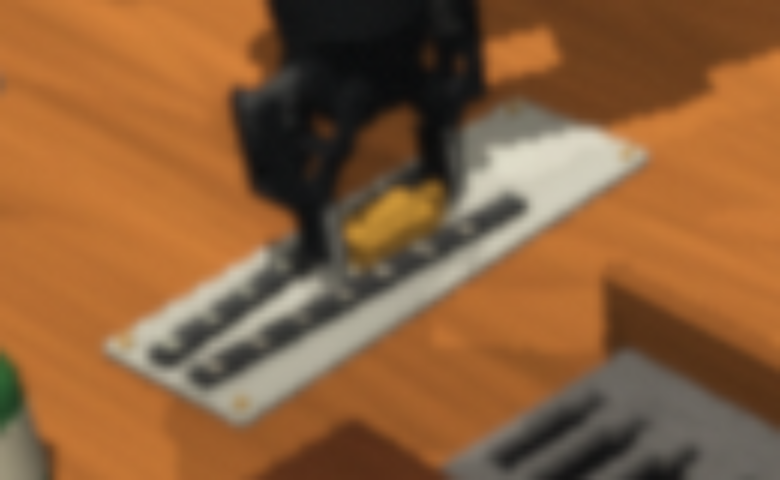

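The bar sits in the slot between the fingers, its tang against the rear finger at about (440,190). Force is just starting to rise.

```bash
for i in 1; do python3 -m jog '[[[0,0,0.001],0],[[0,0,0.001],0]]'|grep -E 'eef|ft';python3 -m jog '[[[0,0,0.001],0],[[0,0,0.001],0],[[0,0,0.001],0]]'|grep -E 'eef|ft';done
```

```text
eef_pos: [0.4963, -0.2893, 0.0233]
ft_force: [-2.0, 0.0, 1.0]
eef_pos: [0.4972, -0.2892, 0.0233]
ft_force: [-4.7, 0.1, 1.8]
```

```bash
python3 -m jog '[[[0,0,0.001],0],[[0,0,0.001],0],[[0,0,0.001],0]]'|grep -E 'eef|ft';python3 -m jog '[[[0,0,-0.003],0],[[0,0,-0.006],0],[[0,0,-0.006],0],[[0,0,-0.006],0],[[0,0,-0.006],0],[[0,0,-0.006],0]]'|grep -E 'eef|ft'; python3 - <<'E'
from m import *; from go import *
c=snap('top'); f=K(c); C=cloud(c)
hsv=cv2.cvtColor(c['pixels'],cv2.COLOR_BGR2HSV)
barposes(.012,.06,(.3,.6),(-.4,-.2))
# gauge ends along centre line from both views: gray vs wood
for n in('top','scene'):
    c=snap(n); hsv=cv2.cvtColor(c['pixels'],cv2.COLOR_BGR2HSV)
    for off in(-.043,.043):
        s=np.arange(-.17,.18,.001); a=np.radians(2.7); P=np.c_[.489+s*np.cos(a)-off*np.sin(a),-.2905+s*np.sin(a)+off*np.cos(a),np.full(len(s),.006)]
        uv=np.round(proj(c,P)).astype(int); S=hsv[uv[:,1],uv[:,0],1]; k=s[S<90]*1000; print(n,off,np.round([k.min(),k.max()],1))
E
```

```text
eef_pos: [0.4981, -0.2891, 0.0232]
ft_force: [-6.1, -0.2, 2.3]
eef_pos: [0.4925, -0.2895, 0.0233]
ft_force: [0.8, -0.9, 0.4]
scene [ 500.4 -282.9] 69.2 38.0 noseyaw -142.7 z 21.9
top -0.043 [-170.  146.]
top 0.043 [-170.  145.]
scene -0.043 [-131.  148.]
scene 0.043 [-129.  149.]
```

```bash
python3 -m jog '[[[0,0,0],0],[[0,0,0],0],[[0,0,0],0],[[0,0,0],0]]' -1 40|grep -E 'eef|ft|wid';python3 -m jog '[[[-0.002,0,0],0],[[-0.005,0,0],0],[[-0.01,0,0],0],[[-0.03,0,0],0],[[-0.06,0,0],0],[[-0.09,0,0],0],[[-0.09,0,0],0]]'|grep -E 't:|eef|ft|wid'; python3 - <<'E'
from m import *; from go import *
for n in('top','scene'):
    c=snap(n,'pk_'+n+'.png'); g=cv2.cvtColor(c['pixels'],cv2.COLOR_BGR2GRAY); hsv=cv2.cvtColor(c['pixels'],cv2.COLOR_BGR2HSV)
    cor=proj(c,[[.505,.14,.019],[.505,-.14,.019],[.635,-.14,.019],[.635,.14,.019]])
    m=np.zeros((400,640),np.uint8); cv2.fillConvexPoly(m,np.round(cor).astype(int),255)
    print(n,np.percentile(g[m>0],[5,25,50,75,95]))
    d=((g<55)&(m>0)).astype(np.uint8)*255
    for b,s,ce in blobs(d,25,3000):
        P=plane(c,np.argwhere(b)[:,::-1],.019); r=rect(P); print(np.round(r[0],1),np.round(r[1],1),round(r[2],1),s[4])
E
```

```text
eef_pos: [0.4925, -0.2895, 0.0238]
ft_force: [-1.9, 1.7, 7.7]
width: 0.0586
t: 19.95
eef_pos: [0.4941, -0.2907, 0.1195]
tcp_rot: [-0.688, 1.563, -0.635]
ft_force: [0.7, -1.0, -1.5]
width: 0.0583
top [ 48.  60. 104. 109. 122.]
[565.1  21.9] [26.5 56.3] 89.0 160
[563.2 -16.3] [20.6 59.3] 88.8 138
[562.8 -51.5] [20.6 59.3] 88.6 128
[560.8 -83.8] [14.7 56.3] 88.5 103
[ 560.5 -111.7] [11.8 56.4] 88.3 73
[558.3  66.1] [32.4 41.4] 89.3 77
scene [ 19.  58.  87. 102. 122.]
[ 564.8 -108.9] [10.2 52.7] 89.6 43
[566.7 -81.7] [14. 49.] 88.7 64
[567.  -49.9] [18.3 54.5] 88.2 92
[ 632.6 -111. ] [58.   6.9] 89.8 30
[566.9 -14.9] [22.6 56.3] 89.3 115
[568.4  24.3] [27.7 56. ] 86.0 145
[569.6  67.2] [55.1 30.7] 0.0 172
[571.  114.1] [34.4 55.7] 88.4 207
```

```bash
python3 -c "
from m import *
c=cv2.imread('pics/pk_top.png'); cv2.imwrite('pics/pkc.png',cv2.resize(c[170:240,270:480],None,fx=3.8,fy=3.8))"
```

```text
(no output)
```

View pics/pkc.png

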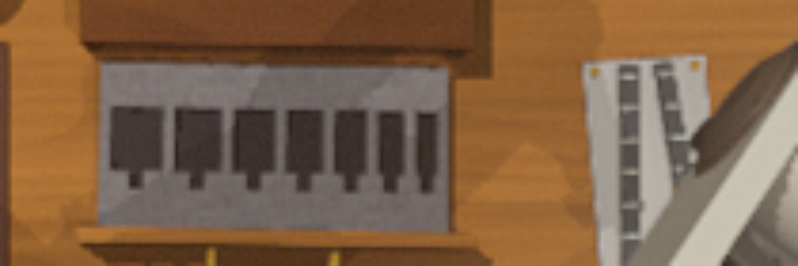

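```bash
python3 -c "
from go import *; rel([.565,.0235,.1],-1.3)"
```

```text
pos [ 492.7 -289.7  114.5] jaw 3.0 q6 -0.72 ->mm [np.float64(14.3), np.float64(308.9), np.float64(88.6), 'roll', np.float64(4.3), 'or', np.float64(-175.7)]
```

```bash
python3 -m jog '[[[0,0.03,0.009],1],[[0,0.069,0.02],2],[[0,0.109,0.031],3],[[0,0.15,0.043],4],[[0,0.19,0.055],4.3],[[0,0.23,0.066],4.3],[[0,0.27,0.077],4.3],[[0.014,0.309,0.0886],4.3]]'|grep -E 't:|wid'; python3 -m jog '[[[0,0,0],0],[[0,0,0],0]]'|grep -E 't:|eef|wid'; python3 - <<'E'
from m import *; from go import *
rel([.565,.0235,.04],-1.3); barposes(.05,.15,(.45,.7),(-.1,.15))
c=snap('top'); cv2.imwrite('pics/x.png',c['pixels'])
c=snap('scene'); cv2.imwrite('pics/s4c.png',cv2.resize(c['pixels'][150:290,180:380],None,fx=3.9,fy=3.9))
E
```

```text
t: 20.72
tcp_rot: [0.104, 1.569, 0.082]
width: 0.0588
t: 20.88
eef_pos: [0.5632, 0.024, 0.0979]
tcp_rot: [3.008, 1.567, 2.989]
width: 0.0585
pos [563.2  24.   97.9] jaw -1.1 q6 -0.08 ->mm [np.float64(57.9), np.float64(-0.5), np.float64(2.0), 'roll', np.float64(0.2), 'or', np.float64(-179.8)]
scene [570.8  32.3] 70.7 34.8 noseyaw -139.3 z 96.6
```

View pics/s4c.png

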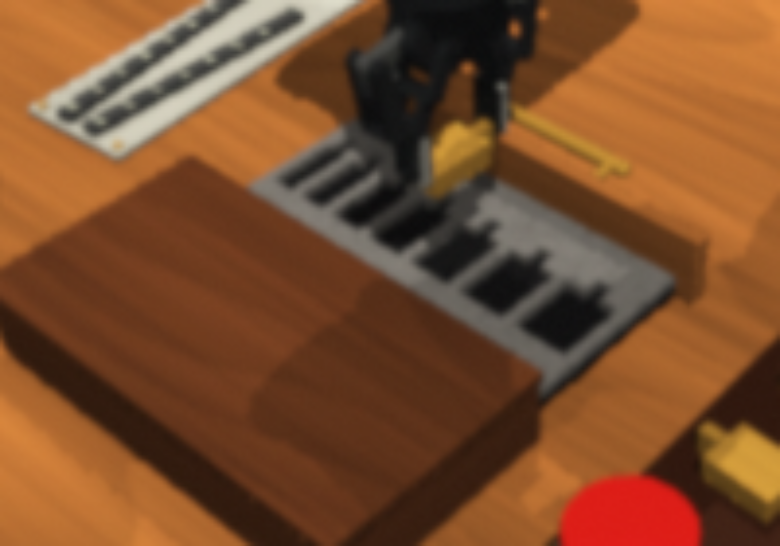

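The held bar is at (460,155), over pocket 5's near area. I lower it carefully.

```bash
python3 -m jog '[[[0.02,0,0.001],0],[[0.04,0,0.002],0],[[0.05,0,0.002],0],[[0.056,0,0.002],0],[[0.057,0,0.002],0],[[0.057,0,0.002],0]]'|grep -E 't:|eef|ft';python3 -m jog '[[[0.001,0,0],0],[[0.002,0,0],0],[[0.003,0,0],0],[[0.003,0,0],0]]'|grep -E 'eef|ft'; python3 -m jog '[[[0.001,0,0],0],[[0.002,0,0],0],[[0.003,0,0],0],[[0.003,0,0],0]]'|grep -E 'eef|ft'
```

```text
t: 21.58
eef_pos: [0.5662, 0.0214, 0.0434]
tcp_rot: [0.653, 1.571, 0.63]
ft_force: [0.2, -0.2, -1.5]
eef_pos: [0.5662, 0.0218, 0.0402]
ft_force: [-0.5, 0.6, -1.8]
eef_pos: [0.5661, 0.0218, 0.0369]
ft_force: [0.3, -0.2, -2.3]
```

```bash
python3 -m jog '[[[0,0.0015,-0.001],0],[[0,0.0015,-0.001],0],[[0.001,0.0015,-0.001],0],[[0.002,0.0015,-0.001],0],[[0.002,0.0015,-0.001],0]]'|grep -E 'eef|ft'; python3 -m jog '[[[0.001,0,0],0],[[0.002,0,0],0],[[0.002,0,0],0]]'|grep -E 'eef|ft'
```

```text
eef_pos: [0.5651, 0.0234, 0.0348]
ft_force: [-0.0, 2.2, -1.6]
eef_pos: [0.5651, 0.0234, 0.0328]
ft_force: [0.8, 2.4, -1.7]
```

```bash
python3 -m jog '[[[0.001,0.0005,0],0],[[0.002,0.0005,0],0],[[0.002,0.0005,0],0]]'|grep -E 'eef|ft'; python3 -m jog '[[[0.001,0,0],0],[[0.002,0,0],0],[[0.002,0,0],0]]'|grep -E 'eef|ft'
```

```text
eef_pos: [0.565, 0.0237, 0.0307]
ft_force: [-0.2, -0.2, -2.0]
eef_pos: [0.5659, 0.0237, 0.0298]
ft_force: [-0.0, 0.1, 6.8]
```

```bash
python3 -m jog '[[[-0.001,0,0],0],[[-0.001,0,0],0],[[-0.001,0,0],0],[[-0.005,0,0],0],[[-0.02,0,0],0],[[-0.05,0,0],0],[[-0.08,0,0],0],[[-0.08,0,0],0]]' 0.65|grep -E 't:|eef|ft'; python3 - <<'E'
from m import *; from go import *
rel([.467,.268,.08],81); barposes(.012,.06,(.33,.7),(-.14,.4))
E
```

```text
t: 24.08
eef_pos: [0.5673, 0.0236, 0.1149]
tcp_rot: [-0.06, 1.563, -0.083]
ft_force: [0.6, -0.8, 1.6]
pos [567.3  23.6 114.9] jaw -1.3 q6 -0.07 ->mm [np.float64(34.0), np.float64(242.1), np.float64(-106.0), 'roll', np.float64(-82.3), 'or', np.float64(97.7)]
top [597.9 257.9] 58.5 33.7 noseyaw 83.5 z 21.9
top [533.4 268.4] 57.8 17.7 noseyaw 73.3 z 22.0
top [470.5   9. ] 112.1 37.1 noseyaw 85.2 z 38.2
top [466.1 267.1] 59.6 37.3 noseyaw 81.2 z 22.3
scene [462.   20.1] 99.4 17.7 noseyaw 87.7 z 37.1
scene [570.2  24.8] 67.3 39.2 noseyaw 1.0 z 27.9
scene [472.  270.5] 62.6 42.7 noseyaw 79.8 z 20.2
scene [537.2 271.6] 65.6 21.7 noseyaw 68.3 z 20.1
scene [604.3 260.5] 64.9 40.0 noseyaw 82.4 z 20.4
```

```bash
python3 -m jog '[[[0,0.03,-0.013],-7],[[0,0.06,-0.026],-14],[[0,0.09,-0.039],-21],[[0,0.12,-0.053],-28],[[0,0.15,-0.066],-35],[[0,0.18,-0.08],-42],[[0,0.21,-0.093],-49],[[0,0.242,-0.106],-56]]' 0.8|grep -E 't:'; python3 -m jog '[[[0,0,0],-7],[[0.01,0,0],-14],[[0.02,0,0],-21],[[0.034,0,0],-26.3],[[0.034,0,0],-26.3]]'|grep -E 't:|eef|wid'; python3 - <<'E'
from m import *; from go import *
rel([.4675,.268,.0215],80.8); barposes(.012,.06,(.33,.7),(.15,.4))
E
```

```text
t: 24.85
tcp_rot: [2.516, 1.569, -2.806]
t: 25.27
eef_pos: [0.4629, 0.2675, 0.0717]
tcp_rot: [2.091, 1.566, -2.773]
width: 0.0766
pos [462.9 267.5  71.7] jaw 81.3 q6 -1.04 ->mm [np.float64(50.2), np.float64(-4.6), np.float64(1.3), 'roll', np.float64(0.5), 'or', np.float64(-179.5)]
top [598.  257.9] 58.5 33.4 noseyaw 83.5 z 22.2
scene [475.1 269.5] 62.8 43.5 noseyaw 87.0 z 20.3
scene [537.7 272.7] 64.9 20.3 noseyaw 70.3 z 20.3
scene [603.7 259.8] 63.3 38.8 noseyaw 83.9 z 20.4
```

```bash
python3 -m jog '[[[0.02,0,0],0],[[0.02,0,0],0]]'|grep -E 't:'; python3 -c "
from go import *; rel([.4675,.268,.0215],80.8)"
```

```text
t: 25.53
tcp_rot: [2.074, 1.568, -2.798]
pos [463.7 267.6  53.1] jaw 80.8 q6 -1.03 ->mm [np.float64(31.6), np.float64(-3.7), np.float64(1.0), 'roll', np.float64(0.0), 'or', np.float64(-180.0)]
```

```bash
python3 -m jog '[[[0.01,-0.004,0.001],0],[[0.02,-0.004,0.001],0],[[0.027,-0.004,0.001],0],[[0.031,-0.004,0.001],0],[[0.031,-0.004,0.001],0]]' |grep -E 't:|eef|ft';python3 -m jog '[[[0,0,0],0],[[0,0,0],0],[[0,0,0],0],[[0,0,0],0],[[0,0,0],0]]' -1 40|grep -E 'eef|ft|wid';python3 -m jog '[[[-0.01,0,0],0],[[-0.03,0,0],0],[[-0.06,0,0],0],[[-0.08,0,0],0],[[-0.09,0,0],0],[[-0.09,0,0],0]]'|grep -E 'ft|wid'; python3 -c "
from go import *; rel([.392,-.2945,.1],2.9)"
```

```text
t: 25.95
eef_pos: [0.4683, 0.2683, 0.0231]
tcp_rot: [2.039, 1.569, -2.831]
ft_force: [-0.2, 0.1, -0.6]
eef_pos: [0.469, 0.2688, 0.0247]
ft_force: [-2.0, 1.2, 5.7]
width: 0.0582
ft_force: [0.3, -0.5, -1.9]
width: 0.058
pos [469.5 268.8 116.5] jaw 81.0 q6 -1.04 ->mm [np.float64(15.5), np.float64(-11.3), np.float64(-568.5), 'roll', np.float64(78.1), 'or', np.float64(-101.9)]
```

```bash
python3 -m jog '[[[0,0,-0.03],5],[[0,-0.001,-0.066],10],[[0,-0.002,-0.102],15],[[0,-0.003,-0.138],20],[[0,-0.004,-0.174],25],[[0,-0.004,-0.21],30],[[0,-0.005,-0.247],35],[[0,-0.006,-0.285],39]]' |grep -E 't:|eef|wid'; python3 -c "
from go import *; rel([.392,-.2945,.1],2.9)"
```

```text
t: 27.53
eef_pos: [0.4289, -0.0153, 0.1128]
tcp_rot: [2.15, 1.569, 2.879]
width: 0.058
pos [428.9 -15.3 112.8] jaw 41.8 q6 -0.94 ->mm [np.float64(12.8), np.float64(-183.7), np.float64(-213.5), 'roll', np.float64(38.9), 'or', np.float64(-141.1)]
```

```bash
python3 -m jog '[[[0,-0.025,-0.03],5],[[0,-0.048,-0.057],10],[[0,-0.071,-0.084],15],[[0,-0.094,-0.111],20],[[0,-0.117,-0.138],25],[[0,-0.14,-0.165],30],[[0,-0.163,-0.192],35],[[0,-0.184,-0.2135],39]]' |grep -E 't:|wid'; python3 -m jog '[[[0.02,0,0],0],[[0.04,0,0],0],[[0.05,0,0],0],[[0.05,0,0],0]]' |grep -E 'ft|wid';  python3 -c "
from go import *; rel([.392,-.2945,.0275],2.8)"
```

```text
t: 28.2
tcp_rot: [2.407, 1.569, 2.454]
width: 0.058
ft_force: [-0.7, -0.2, -2.5]
width: 0.0579
pos [ 393.3 -292.3   60.9] jaw 3.0 q6 -0.85 ->mm [np.float64(33.4), np.float64(-2.3), np.float64(-1.3), 'roll', np.float64(0.2), 'or', np.float64(-179.8)]
```

```bash
python3 -m jog '[[[0.015,-0.002,-0.001],0],[[0.025,-0.002,-0.001],0],[[0.031,-0.002,-0.001],0],[[0.033,-0.002,-0.001],0],[[0.034,-0.002,-0.001],0],[[0.034,-0.002,-0.001],0]]' |grep -E 't:|eef|ft|wid'; python3 -m jog '[[[0,0,0],0],[[0,0,0],0],[[0.001,0,0],0],[[0.003,0,0],0],[[0.004,0,0],0],[[0.004,0,0],0]]' 0.65|grep -E 'eef|ft|wid'; python3 -m jog '[[[0,0,0.003],0],[[0,0,0.009],0],[[0,0,0.017],0],[[0,0,0.024],0],[[0,0,0.031],0],[[0,0,0.036],0],[[0,0,0.04],0],[[0,0,0.04],0]]'|grep -E 't:|eef|ft|wid'
```

```text
t: 29.03
eef_pos: [0.3939, -0.2956, 0.0303]
tcp_rot: [-0.501, 1.571, -0.448]
ft_force: [0.3, 0.7, -3.2]
width: 0.0581
eef_pos: [0.3937, -0.2955, 0.0257]
ft_force: [0.9, 0.8, -0.3]
width: 0.0707
t: 30.2
eef_pos: [0.4345, -0.2934, 0.0259]
tcp_rot: [0.296, 1.571, 0.349]
ft_force: [-0.4, 0.4, 0.2]
width: 0.0707
```

```bash
python3 -m jog '[[[0.001,0.0005,0.002],0],[[0.002,0.001,0.004],0],[[0.002,0.001,0.006],0],[[0.002,0.001,0.006],0]]'|grep -E 'eef|ft';  python3 -m jog '[[[0,0,0.001],0],[[0,0,0.002],0],[[0,0,0.002],0]]'|grep -E 'eef|ft';python3 -m jog '[[[0,0,0.001],0],[[0,0,0.002],0],[[0,0,0.002],0]]'|grep -E 'eef|ft'; python3 - <<'E'
from m import *; from go import *
c=snap('scene'); cv2.imwrite('pics/s5c.png',cv2.resize(c['pixels'][120:200,190:320],None,fx=6,fy=6))
E
```

```text
eef_pos: [0.4398, -0.2921, 0.0239]
ft_force: [-0.1, 0.7, -0.7]
eef_pos: [0.4418, -0.2921, 0.024]
ft_force: [-0.6, -0.6, 0.2]
eef_pos: [0.4438, -0.292, 0.024]
ft_force: [-0.4, -0.3, -0.8]
```

View pics/s5c.png

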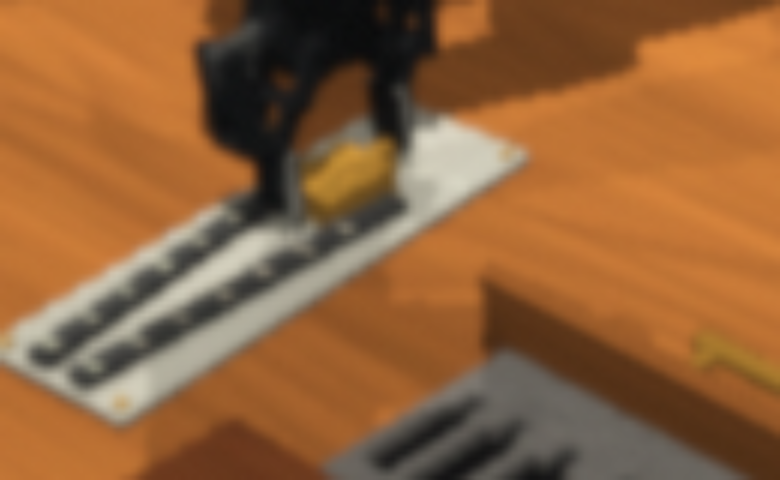

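The bar's nose is inside the mouth at (310,200), flat and straight.

```bash
for i in 1; do python3 -m jog '[[[0,0,0.001],0],[[0,0,0.001],0],[[0,0,0.001],0]]'|grep -E 'eef|ft';python3 -m jog '[[[0,0,0.001],0],[[0,0,0.001],0],[[0,0,0.001],0]]'|grep -E 'eef|ft';python3 -m jog '[[[0,0,0.001],0],[[0,0,0.001],0],[[0,0,0.001],0]]'|grep -E 'eef|ft';python3 -m jog '[[[0,0,0.001],0],[[0,0,0.001],0],[[0,0,0.001],0]]'|grep -E 'eef|ft';done
```

```text
eef_pos: [0.4447, -0.2919, 0.024]
ft_force: [0.6, 0.4, -0.1]
eef_pos: [0.4457, -0.2919, 0.024]
ft_force: [0.1, 0.3, -0.8]
eef_pos: [0.4466, -0.2918, 0.0239]
ft_force: [-2.2, -1.3, 0.1]
eef_pos: [0.4475, -0.2917, 0.0239]
ft_force: [-4.8, 0.5, 0.8]
```

```bash
python3 -m jog '[[[0,0,0.001],0],[[0,0,0.001],0]]'|grep -E 'eef|ft';python3 -m jog '[[[0,0,-0.003],0],[[0,0,-0.006],0],[[0,0,-0.006],0],[[0,0,-0.006],0],[[0,0,-0.006],0],[[0,0,-0.006],0]]'|grep -E 'eef|ft';python3 -m jog '[[[0,0,0],0],[[0,0,0],0],[[0,0,0],0],[[0,0,0],0]]' -1 40|grep -E 'eef|ft|wid';python3 -m jog '[[[-0.002,0,0],0],[[-0.005,0,0],0],[[-0.01,0,0],0],[[-0.03,0,0],0],[[-0.06,0,0],0],[[-0.09,0,0],0],[[-0.09,0,0],0],[[-0.09,0,0],0]]'|grep -E 't:|eef|ft|wid'; python3 -c "
from go import *; rel([.566,.1125,.1],-1.3)"
```

```text
eef_pos: [0.4483, -0.2917, 0.0239]
ft_force: [-7.4, 0.1, 2.5]
eef_pos: [0.4428, -0.2921, 0.024]
ft_force: [-0.5, -0.7, -0.9]
eef_pos: [0.4429, -0.2921, 0.0244]
ft_force: [-0.5, 1.6, 7.4]
width: 0.0584
t: 33.75
eef_pos: [0.4432, -0.2924, 0.1157]
tcp_rot: [-0.711, 1.568, -0.659]
ft_force: [0.9, 1.5, -3.1]
width: 0.0585
pos [ 443.2 -292.4  115.7] jaw 3.0 q6 -0.78 ->mm [np.float64(15.2), np.float64(397.9), np.float64(143.9), 'roll', np.float64(4.3), 'or', np.float64(-175.7)]
```

```bash
python3 -m jog '[[[0,0.03,0.011],1],[[0,0.065,0.0235],2],[[0,0.102,0.037],3],[[0,0.14,0.05],4.3],[[0,0.178,0.064],4.3],[[0,0.216,0.078],4.3],[[0,0.253,0.092],4.3],[[0,0.29,0.105],4.3]]'|grep -E 't:|wid';python3 -c "
from go import *; rel([.567,.1134,.1],-1.3)"
```

```text
t: 34.42
tcp_rot: [2.908, 1.569, 2.886]
width: 0.0587
pos [531.8   5.3 112.8] jaw -1.3 q6 -0.11 ->mm [np.float64(12.8), np.float64(108.9), np.float64(32.8), 'roll', np.float64(0.0), 'or', np.float64(-180.0)]
```

```bash
python3 -m jog '[[[0,0.03,0.01],0],[[0,0.065,0.02],0],[[0.006,0.09,0.028],0],[[0.012,0.105,0.032],0],[[0.0128,0.109,0.0328],0],[[0.0128,0.109,0.0328],0],[[0.0128,0.109,0.0328],0]]'|grep -E 't:|wid';python3 -m jog '[[[0.02,0,0],0],[[0.04,0,0],0],[[0.05,0,0],0],[[0.052,0,0],0],[[0.052,0,0],0]]'|grep -E 'eef|ft|wid';python3 -c "
from go import *; rel([.567,.1134,.04],-1.3)"
```

```text
t: 35.0
tcp_rot: [-2.988, 1.569, -3.01]
width: 0.0586
eef_pos: [0.5673, 0.1106, 0.0491]
ft_force: [0.1, -0.4, -1.8]
width: 0.0589
pos [567.3 110.6  49.1] jaw -1.3 q6 0.08 ->mm [np.float64(9.1), np.float64(2.8), np.float64(-0.3), 'roll', np.float64(-0.0), 'or', np.float64(180.0)]
```

```bash
python3 -m jog '[[[0.005,0.003,0],0],[[0.009,0.003,0],0],[[0.01,0.003,0],0],[[0.01,0.003,0],0]]'|grep -E 'eef|ft';python3 -m jog '[[[0.001,0,0],0],[[0.002,0,0],0],[[0.003,0,0],0],[[0.003,0,0],0]]'|grep -E 'eef|ft';python3 -m jog '[[[0.001,0,0],0],[[0.002,0,0],0],[[0.002,0,0],0]]'|grep -E 'eef|ft'
```

```text
eef_pos: [0.5675, 0.1144, 0.0392]
ft_force: [0.2, -0.6, -2.1]
eef_pos: [0.5675, 0.1143, 0.0361]
ft_force: [0.2, 0.3, -2.8]
eef_pos: [0.5675, 0.1143, 0.034]
ft_force: [0.4, 0.2, -2.2]
```

Entering freely, so I continue down and release.

```bash
python3 -m jog '[[[0.001,0,0],0],[[0.002,0,0],0],[[0.003,0,0],0],[[0.003,0,0],0]]'|grep -E 'eef|ft';python3 -m jog '[[[0.001,0,0],0],[[0.001,0,0],0]]'|grep -E 'eef|ft'; python3 -m jog '[[[0,0,0],0],[[0,0,0],0],[[0,0,0],0],[[-0.005,0,0],0],[[-0.02,0,0],0],[[-0.05,0,0],0],[[-0.08,0,0],0],[[-0.08,0,0],0]]' 0.65|grep -E 't:|eef|ft'; python3 - <<'E'
from m import *; from go import *
rel([.534,.268,.08],74); barposes(.012,.06,(.33,.7),(-.14,.4))
E
```

```text
eef_pos: [0.5675, 0.1143, 0.031]
ft_force: [-0.5, -0.5, -3.2]
eef_pos: [0.5678, 0.1143, 0.0305]
ft_force: [0.5, 0.3, 1.2]
t: 37.5
eef_pos: [0.5698, 0.1145, 0.1163]
tcp_rot: [0.101, 1.563, 0.079]
ft_force: [-0.0, -0.3, 0.2]
pos [569.8 114.5 116.3] jaw -1.3 q6 0.09 ->mm [np.float64(36.2), np.float64(152.6), np.float64(-39.4), 'roll', np.float64(-75.3), 'or', np.float64(104.7)]
top [598.6 263.7] 46.8 33.7 noseyaw 83.5 z 22.2
top [572.5  10.6] 44.1 8.8 noseyaw -1.1 z 29.6
top [533.8 268. ] 58.6 17.8 noseyaw 75.2 z 21.3
top [455.4 -24.5] 56.0 35.6 noseyaw -57.2 z 39.0
scene [574.5  21.2] 65.0 35.0 noseyaw 7.1 z 28.3
scene [572.4 115.4] 67.1 45.8 noseyaw -6.0 z 28.3
scene [538.4 272.1] 64.1 19.9 noseyaw 68.1 z 20.3
scene [603.9 260.7] 62.1 39.3 noseyaw 84.9 z 20.2
```

```bash
python3 -m jog '[[[0,0.02,-0.005],-7],[[0,0.04,-0.01],-14],[[0,0.06,-0.015],-21],[[0,0.08,-0.021],-28],[[0,0.1,-0.026],-35],[[0,0.12,-0.032],-42],[[0,0.14,-0.037],-49],[[0,0.1526,-0.0394],-56]]' 0.8|grep -E 't:'; python3 -m jog '[[[0.01,0,0],-7],[[0.02,0,0],-14],[[0.036,0,0],-19.3],[[0.05,0,0],-19.3],[[0.05,0,0],-19.3],[[0.05,0,0],-19.3]]'|grep -E 't:|eef|wid'; python3 - <<'E'
from m import *; from go import *
rel([.5343,.2685,.0215],74); barposes(.012,.06,(.33,.7),(.15,.4))
E
```

```text
t: 38.27
tcp_rot: [2.302, 1.569, -3.019]
t: 38.77
eef_pos: [0.5309, 0.2675, 0.0591]
tcp_rot: [2.159, 1.568, -2.834]
width: 0.0768
pos [530.9 267.5  59.1] jaw 74.0 q6 -0.95 ->mm [np.float64(37.6), np.float64(-3.1), np.float64(2.0), 'roll', np.float64(-0.0), 'or', np.float64(180.0)]
scene [538.4 271.8] 63.8 18.4 noseyaw 70.3 z 20.2
scene [602.7 260.8] 65.0 37.8 noseyaw 80.9 z 20.4
```

```bash
python3 -m jog '[[[0.015,-0.003,0.002],0],[[0.027,-0.003,0.002],0],[[0.034,-0.003,0.002],0],[[0.037,-0.003,0.002],0],[[0.037,-0.003,0.002],0]]' |grep -E 't:|eef|ft';python3 -m jog '[[[0,0,0],0],[[0,0,0],0],[[0,0,0],0],[[0,0,0],0],[[0,0,0],0]]' -1 40|grep -E 'eef|ft|wid';python3 -m jog '[[[-0.01,0,0],0],[[-0.03,0,0],0],[[-0.06,0,0],0],[[-0.08,0,0],0],[[-0.09,0,0],0],[[-0.09,0,0],0]]'|grep -E 'ft|wid'; python3 -c "
from go import *; rel([.392,-.2945,.1],2.9)"
```

```text
t: 39.28
eef_pos: [0.5346, 0.2687, 0.0226]
tcp_rot: [2.086, 1.57, -2.905]
ft_force: [-0.6, -0.3, -0.2]
eef_pos: [0.5354, 0.2691, 0.0242]
ft_force: [-1.2, 0.2, 6.1]
width: 0.0585
ft_force: [0.2, 0.2, -0.9]
width: 0.0579
pos [535.9 269.2 116. ] jaw 74.0 q6 -0.95 ->mm [np.float64(14.7), np.float64(-16.8), np.float64(-581.6), 'roll', np.float64(71.1), 'or', np.float64(-108.9)]
```

```bash
python3 -m jog '[[[0,-0.001,-0.03],4],[[0,-0.002,-0.066],8],[[0,-0.003,-0.102],13],[[0,-0.004,-0.138],18],[[0,-0.005,-0.174],23],[[0,-0.006,-0.212],28],[[0,-0.007,-0.25],32],[[0,-0.008,-0.29],36]]' |grep -E 't:|eef|wid'; python3 -c "
from go import *; rel([.392,-.2945,.1],2.9)"
```

```text
t: 40.87
eef_pos: [0.4614, -0.0134, 0.112]
tcp_rot: [2.194, 1.569, 2.855]
width: 0.0584
pos [461.4 -13.4 112. ] jaw 37.8 q6 -0.86 ->mm [np.float64(12.0), np.float64(-179.5), np.float64(-227.3), 'roll', np.float64(34.9), 'or', np.float64(-145.1)]
```

```bash
python3 -m jog '[[[0,-0.025,-0.032],4],[[0,-0.048,-0.061],9],[[0,-0.071,-0.09],14],[[0,-0.094,-0.119],19],[[0,-0.117,-0.148],24],[[0,-0.14,-0.177],29],[[0,-0.161,-0.204],34],[[0,-0.1795,-0.2273],35]]' |grep -E 't:|wid'; python3 -m jog '[[[0.02,0,0],0],[[0.04,0,0],0],[[0.05,0,0],0],[[0.05,0,0],0]]' |grep -E 'ft|wid';  python3 -c "
from go import *; rel([.392,-.2940,.0275],2.8)"
```

```text
t: 41.53
tcp_rot: [2.374, 1.569, 2.42]
width: 0.0583
ft_force: [-0.1, 0.9, -2.0]
width: 0.0582
pos [ 393.1 -292.3   60.3] jaw 3.0 q6 -0.85 ->mm [np.float64(32.8), np.float64(-1.7), np.float64(-1.0), 'roll', np.float64(0.2), 'or', np.float64(-179.8)]
```

```bash
python3 -m jog '[[[0.015,-0.002,-0.001],0],[[0.025,-0.002,-0.001],0],[[0.031,-0.002,-0.001],0],[[0.033,-0.002,-0.001],0],[[0.035,-0.002,-0.001],0],[[0.035,-0.002,-0.001],0]]' |grep -E 't:|eef|ft|wid'; python3 -m jog '[[[0,0,0],0],[[0,0,0],0],[[0.001,0,0],0],[[0.003,0,0],0],[[0.004,0,0],0],[[0.004,0,0],0]]' 0.65|grep -E 'eef|ft|wid'; python3 -m jog '[[[0,0,0.003],0],[[0,0,0.013],0],[[0,0,0.025],0],[[0,0,0.037],0],[[0,0,0.049],0],[[0,0,0.061],0],[[0,0,0.073],0],[[0,0,0.085],0]]'|grep -E 't:|eef|ft|wid';python3 -c "
from go import *; rel([.56,-.2864,.0235],2.8)"
```

```text
t: 42.37
eef_pos: [0.3936, -0.2955, 0.0283]
tcp_rot: [0.485, 1.571, 0.538]
ft_force: [0.8, -0.4, -1.2]
width: 0.0582
eef_pos: [0.3933, -0.2955, 0.0239]
ft_force: [-0.1, 0.8, 0.1]
width: 0.0708
t: 43.53
eef_pos: [0.4797, -0.2909, 0.024]
tcp_rot: [2.156, 1.571, 2.209]
ft_force: [-1.2, -1.1, 0.2]
width: 0.0705
pos [ 479.7 -290.9   24. ] jaw 3.0 q6 -0.74 ->mm [np.float64(0.5), np.float64(0.2), np.float64(80.4), 'roll', np.float64(0.2), 'or', np.float64(-179.8)]
```

```bash
python3 -m jog '[[[0,0,0.01],0],[[0,0,0.021],0],[[0,0,0.033],0],[[0,0,0.045],0],[[0,0,0.057],0],[[0,0,0.067],0],[[0,0,0.074],0],[[0,0,0.079],0]]'|grep -E 't:|eef|ft|wid';python3 -m jog '[[[0,0,0.002],0],[[0,0,0.003],0],[[0,0,0.004],0],[[0,0,0.004],0]]'|grep -E 't:|eef|ft|wid';python3 -m jog '[[[0,0,0.001],0],[[0,0,0.002],0],[[0,0,0.002],0]]'|grep -E 't:|eef|ft|wid'; python3 - <<'E'
from m import *; from go import *
c=snap('scene'); cv2.imwrite('pics/s6c.png',cv2.resize(c['pixels'][110:220,160:310],None,fx=5,fy=5))
E
```

```text
t: 44.2
eef_pos: [0.558, -0.2868, 0.024]
tcp_rot: [2.338, 1.571, 2.391]
ft_force: [-1.8, -0.5, 0.8]
width: 0.0708
t: 44.53
eef_pos: [0.561, -0.2868, 0.0242]
tcp_rot: [1.422, 1.571, 1.475]
ft_force: [-0.5, -0.2, -1.1]
width: 0.0704
t: 44.78
eef_pos: [0.5632, -0.2867, 0.0242]
tcp_rot: [0.062, 1.571, 0.115]
ft_force: [0.0, -0.2, -0.4]
width: 0.0703
```

View pics/s6c.png

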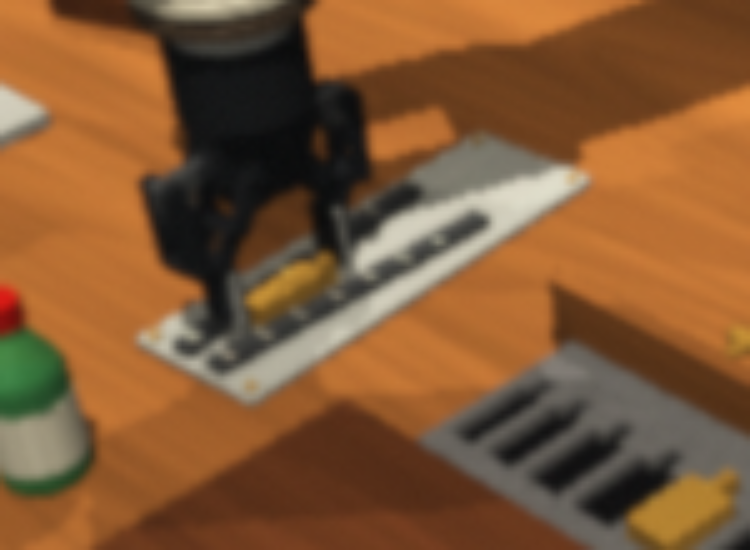

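The narrow bar is straight in the slot at (290,285), and bar 1 sits flush in its pocket. I keep pushing.

```bash
for i in 1; do python3 -m jog '[[[0,0,0.002],0],[[0,0,0.003],0],[[0,0,0.004],0],[[0,0,0.004],0]]'|grep -E 'eef|ft';python3 -m jog '[[[0,0,0.001],0],[[0,0,0.002],0],[[0,0,0.002],0]]'|grep -E 'eef|ft';python3 -m jog '[[[0,0,0.001],0],[[0,0,0.001],0],[[0,0,0.001],0]]'|grep -E 'eef|ft';python3 -m jog '[[[0,0,0.001],0],[[0,0,0.001],0],[[0,0,0.001],0]]'|grep -E 'eef|ft';done
```

```text
eef_pos: [0.5674, -0.2864, 0.0242]
ft_force: [0.0, -0.5, 1.1]
eef_pos: [0.5693, -0.2863, 0.0241]
ft_force: [-0.5, 0.0, 0.4]
eef_pos: [0.5702, -0.2863, 0.0241]
ft_force: [-0.7, -0.3, 0.3]
eef_pos: [0.5712, -0.2862, 0.0242]
ft_force: [-0.9, -0.6, 0.6]
```

```bash
for i in 1; do python3 -m jog '[[[0,0,0.001],0],[[0,0,0.001],0],[[0,0,0.001],0]]'|grep -E 'eef|ft';python3 -m jog '[[[0,0,0.001],0],[[0,0,0.001],0],[[0,0,0.001],0]]'|grep -E 'eef|ft';done
```

```text
eef_pos: [0.572, -0.2862, 0.0241]
ft_force: [-3.4, -0.0, 1.4]
eef_pos: [0.5729, -0.2861, 0.0241]
ft_force: [-5.3, 0.3, 1.3]
```

```bash
python3 -m jog '[[[0,0,-0.003],0],[[0,0,-0.006],0],[[0,0,-0.006],0],[[0,0,-0.006],0],[[0,0,-0.006],0],[[0,0,-0.006],0]]'|grep -E 'eef|ft';python3 -m jog '[[[0,0,0],0],[[0,0,0],0],[[0,0,0],0],[[0,0,0],0]]' -1 40|grep -E 'eef|ft|wid';python3 -m jog '[[[-0.002,0,0],0],[[-0.005,0,0],0],[[-0.01,0,0],0],[[-0.03,0,0],0],[[-0.06,0,0],0],[[-0.09,0,0],0],[[-0.09,0,0],0],[[-0.09,0,0],0]]'|grep -E 't:|eef|ft|wid'; python3 -c "
from go import *; rel([.563,-.082,.1],-1.3)"
```

```text
eef_pos: [0.5673, -0.2865, 0.0242]
ft_force: [-0.3, 0.4, -0.1]
eef_pos: [0.5674, -0.2865, 0.0246]
ft_force: [-1.1, 1.8, 6.2]
width: 0.0587
t: 47.92
eef_pos: [0.5679, -0.2868, 0.1164]
tcp_rot: [-0.594, 1.567, -0.541]
ft_force: [0.8, -0.6, -2.0]
width: 0.0584
pos [ 567.9 -286.8  116.4] jaw 3.0 q6 -0.64 ->mm [np.float64(16.0), np.float64(204.9), np.float64(5.8), 'roll', np.float64(4.3), 'or', np.float64(-175.7)]
```

```bash
python3 -m jog '[[[0,0.03,0.001],1],[[0,0.065,0.0015],2],[[0,0.1,0.002],3],[[0.01,0.14,0.003],4.3],[[0.016,0.17,0.004],4.3],[[0.016,0.195,0.005],4.3],[[0.016,0.205,0.006],4.3],[[0.016,0.205,0.006],4.3]]'|grep -E 't:|wid';python3 -m jog '[[[0.02,0,0],0],[[0.04,0,0],0],[[0.05,0,0],0],[[0.052,0,0],0],[[0.052,0,0],0]]'|grep -E 'eef|ft|wid';python3 -c "
from go import *; rel([.563,-.082,.04],-1.3)"
```

```text
t: 48.58
tcp_rot: [2.549, 1.569, 2.529]
width: 0.058
eef_pos: [0.5621, -0.082, 0.0457]
ft_force: [0.2, -0.0, -0.7]
width: 0.0581
pos [562.1 -82.   45.7] jaw -1.3 q6 -0.26 ->mm [np.float64(5.7), np.float64(0.0), np.float64(0.9), 'roll', np.float64(-0.0), 'or', np.float64(180.0)]
```

```bash
python3 -m jog '[[[0.003,0,0.001],0],[[0.005,0,0.001],0],[[0.006,0,0.001],0],[[0.006,0,0.001],0]]'|grep -E 'eef|ft';python3 -m jog '[[[0.001,0,0],0],[[0.002,0,0],0],[[0.003,0,0],0],[[0.003,0,0],0]]'|grep -E 'eef|ft';python3 -m jog '[[[0.001,0,0],0],[[0.002,0,0],0],[[0.002,0,0],0]]'|grep -E 'eef|ft'
```

```text
eef_pos: [0.5635, -0.0815, 0.0404]
ft_force: [0.1, 0.6, -1.4]
eef_pos: [0.5633, -0.0814, 0.037]
ft_force: [0.9, -0.8, -1.3]
eef_pos: [0.5634, -0.0814, 0.035]
ft_force: [-0.6, 0.1, -2.4]
```

```bash
python3 -m jog '[[[0.001,0,0],0],[[0.002,0,0],0],[[0.003,0,0],0],[[0.003,0,0],0]]'|grep -E 'eef|ft';python3 -m jog '[[[0.001,0,0],0],[[0.002,0,0],0],[[0.002,0,0],0]]'|grep -E 'eef|ft'; python3 -m jog '[[[0,0,0],0],[[0,0,0],0],[[0,0,0],0],[[-0.005,0,0],0],[[-0.02,0,0],0],[[-0.05,0,0],0],[[-0.08,0,0],0],[[-0.08,0,0],0]]' 0.65|grep -E 't:|eef|ft'; python3 - <<'E'
from m import *; from go import *
rel([.5985,.2585,.08],83.5); barposes(.012,.06,(.33,.7),(-.14,.4))
E
```

```text
eef_pos: [0.5633, -0.0815, 0.032]
ft_force: [1.7, -1.3, -1.5]
eef_pos: [0.5638, -0.0815, 0.0307]
ft_force: [0.6, -1.0, 4.4]
t: 51.17
eef_pos: [0.5655, -0.0819, 0.1162]
tcp_rot: [-0.237, 1.563, -0.259]
ft_force: [-0.3, -0.5, 0.9]
pos [565.5 -81.9 116.2] jaw -1.3 q6 -0.26 ->mm [np.float64(35.8), np.float64(341.2), np.float64(25.2), 'roll', np.float64(-84.8), 'or', np.float64(95.2)]
top [597.9 257.9] 58.5 33.7 noseyaw 83.5 z 22.3
top [566.5 112.9] 58.8 38.0 noseyaw -0.7 z 29.8
top [565.3  22.8] 59.4 30.7 noseyaw -6.1 z 30.3
top [457.2  41.8] 61.2 36.1 noseyaw 56.3 z 39.0
scene [462.8  12.1] 115.5 17.7 noseyaw 89.0 z 37.1
scene [568.8 -80.4] 62.5 27.8 noseyaw -0.4 z 27.6
scene [571.1  25.2] 65.9 39.4 noseyaw 1.9 z 28.0
scene [574.2 114.1] 68.1 45.6 noseyaw 3.3 z 28.2
scene [604.2 260.4] 64.9 40.1 noseyaw 82.4 z 20.2
```

```bash
python3 -m jog '[[[0,0.03,0.002],-7],[[0,0.065,0.005],-14],[[0,0.1,0.007],-21],[[0,0.14,0.01],-28],[[0,0.18,0.013],-35],[[0,0.22,0.016],-42],[[0,0.26,0.019],-49],[[0,0.3,0.022],-56]]' 0.8|grep -E 't:'; python3 -c "
from go import *; rel([.599,.2585,.06],83.5)
from h import *
c=ctrl.camera('top'); print(plane(c,[[251,152]],.085),plane(c,[[443,146]],.11))"
```

```text
t: 51.93
tcp_rot: [2.349, 1.569, -2.973]
pos [591.4 219.9 109. ] jaw 55.1 q6 -0.73 ->mm [np.float64(48.9), np.float64(15.8), np.float64(36.0), 'roll', np.float64(-28.4), 'or', np.float64(151.6)]
[[0.72244982 0.26533802 0.085     ]] [[ 0.72655058 -0.27509851  0.11      ]]
```

```bash
python3 -m jog '[[[0,0.016,0.036],-7],[[0.01,0.016,0.036],-14],[[0.03,0.016,0.036],-21],[[0.049,0.016,0.036],-28.4],[[0.049,0.016,0.036],-28.4],[[0.049,0.016,0.036],-28.4]]'|grep -E 't:|eef|wid'; python3 - <<'E'
from m import *; from go import *
rel([.599,.2585,.0215],83.5); barposes(.012,.06,(.33,.7),(.15,.4))
E
```

```text
t: 52.48
eef_pos: [0.599, 0.2563, 0.0598]
tcp_rot: [1.939, 1.568, -2.897]
width: 0.077
pos [599.  256.3  59.8] jaw 82.9 q6 -1.16 ->mm [np.float64(38.3), np.float64(0.1), np.float64(2.2), 'roll', np.float64(-0.6), 'or', np.float64(179.4)]
scene [604.1 259.9] 64.4 37.5 noseyaw 83.5 z 20.4
```

```bash
python3 -m jog '[[[0.015,0,0.002],-0.6],[[0.027,0,0.002],-0.6],[[0.034,0,0.002],-0.6],[[0.038,0,0.002],-0.6],[[0.038,0,0.002],-0.6]]' |grep -E 't:|eef|ft';python3 -m jog '[[[0,0,0],0],[[0,0,0],0],[[0,0,0],0],[[0,0,0],0],[[0,0,0],0]]' -1 40|grep -E 'eef|ft|wid';python3 -m jog '[[[-0.01,0,0],0],[[-0.03,0,0],0],[[-0.06,0,0],0],[[-0.08,0,0],0],[[-0.09,0,0],0],[[-0.09,0,0],0]]'|grep -E 'ft|wid'; python3 -c "
from go import *; rel([.392,-.2945,.1],2.9)"
```

```text
t: 53.0
eef_pos: [0.5997, 0.2584, 0.0225]
tcp_rot: [1.893, 1.57, -2.93]
ft_force: [-0.1, -0.5, -0.1]
eef_pos: [0.6005, 0.2588, 0.0242]
ft_force: [-1.1, 0.6, 7.3]
width: 0.0584
ft_force: [0.1, 0.1, -2.2]
width: 0.0581
pos [600.9 258.9 116. ] jaw 83.7 q6 -1.17 ->mm [np.float64(14.6), np.float64(147.1), np.float64(-572.9), 'roll', np.float64(80.8), 'or', np.float64(-99.2)]
```

```bash
python3 -m jog '[[[0,0.007,-0.03],5],[[0,0.016,-0.066],10],[[0,0.026,-0.102],15],[[0,0.035,-0.138],20],[[0,0.045,-0.174],25],[[0,0.054,-0.21],30],[[0,0.063,-0.247],35],[[0,0.073,-0.286],40]]' |grep -E 't:|eef|wid'; python3 -c "
from go import *; rel([.392,-.2945,.1],2.9)"
```

```text
t: 54.58
eef_pos: [0.4947, -0.0188, 0.1118]
tcp_rot: [2.101, 1.569, 2.86]
width: 0.0581
pos [494.7 -18.8 111.8] jaw 43.5 q6 -0.95 ->mm [np.float64(11.9), np.float64(-129.4), np.float64(-264.3), 'roll', np.float64(40.6), 'or', np.float64(-139.4)]
```

```bash
python3 -m jog '[[[0,-0.017,-0.035],5],[[0,-0.033,-0.069],10],[[0,-0.05,-0.102],16],[[0,-0.067,-0.136],22],[[0,-0.084,-0.17],28],[[0,-0.101,-0.204],34],[[0,-0.117,-0.238],38],[[0,-0.1294,-0.2643],40.6]]' |grep -E 't:|wid'; python3 -m jog '[[[0.02,0,0],0],[[0.04,0,0],0],[[0.05,0,0],0],[[0.05,0,0],0]]' |grep -E 'ft|wid';  python3 -c "
from go import *; rel([.392,-.2940,.0275],2.8)"
```

```text
t: 55.25
tcp_rot: [2.463, 1.569, 2.512]
width: 0.0583
ft_force: [-0.1, 1.0, -2.4]
width: 0.0581
pos [ 393.3 -292.6   60.2] jaw 3.1 q6 -0.85 ->mm [np.float64(32.7), np.float64(-1.4), np.float64(-1.3), 'roll', np.float64(0.3), 'or', np.float64(-179.7)]
```

```bash
python3 -m jog '[[[0.015,-0.002,-0.001],0],[[0.025,-0.002,-0.001],0],[[0.031,-0.002,-0.001],0],[[0.033,-0.002,-0.001],0],[[0.035,-0.002,-0.001],0],[[0.035,-0.002,-0.001],0]]' |grep -E 't:|eef|ft|wid'; python3 -m jog '[[[0,0,0],0],[[0,0,0],0],[[0.001,0,0],0],[[0.003,0,0],0],[[0.004,0,0],0],[[0.004,0,0],0]]' 0.65|grep -E 'eef|ft|wid'; python3 -m jog '[[[0,0,0.003],0],[[0,0,0.011],0],[[0,0,0.021],0],[[0,0,0.032],0],[[0,0,0.043],0],[[0,0,0.053],0],[[0,0,0.062],0],[[0,0,0.067],0]]'|grep -E 't:|eef|ft|wid';python3 -m jog '[[[0,0,0.001],0],[[0,0,0.002],0],[[0,0,0.003],0],[[0,0,0.003],0]]'|grep -E 'eef|ft'
```

```text
t: 56.08
eef_pos: [0.3939, -0.2958, 0.0283]
tcp_rot: [0.782, 1.571, 0.836]
ft_force: [0.1, 0.5, -3.2]
width: 0.0578
eef_pos: [0.3936, -0.2958, 0.0239]
ft_force: [0.3, -0.1, -0.2]
width: 0.0707
t: 57.25
eef_pos: [0.462, -0.2921, 0.0241]
tcp_rot: [0.638, 1.571, 0.693]
ft_force: [-2.7, 0.4, 2.2]
width: 0.0704
eef_pos: [0.4635, -0.2921, 0.0241]
ft_force: [0.4, 0.5, 0.7]
```

```bash
for i in 1; do python3 -m jog '[[[0,0,0.002],0],[[0,0,0.003],0],[[0,0,0.004],0],[[0,0,0.004],0]]'|grep -E 'eef|ft';python3 -m jog '[[[0,0,0.001],0],[[0,0,0.002],0],[[0,0,0.002],0]]'|grep -E 'eef|ft';python3 -m jog '[[[0,0,0.001],0],[[0,0,0.001],0],[[0,0,0.001],0]]'|grep -E 'eef|ft';python3 -m jog '[[[0,0,0.001],0],[[0,0,0.001],0],[[0,0,0.001],0]]'|grep -E 'eef|ft';python3 -m jog '[[[0,0,0.001],0],[[0,0,0.001],0],[[0,0,0.001],0]]'|grep -E 'eef|ft';done
```

```text
eef_pos: [0.4677, -0.2919, 0.0242]
ft_force: [-1.6, 0.0, -0.4]
eef_pos: [0.4698, -0.2918, 0.0242]
ft_force: [-0.7, 0.2, -0.5]
eef_pos: [0.4707, -0.2917, 0.0242]
ft_force: [-1.0, 0.7, -0.3]
eef_pos: [0.4716, -0.2917, 0.0241]
ft_force: [-1.4, -0.4, -0.8]
eef_pos: [0.4725, -0.2916, 0.0241]
ft_force: [-4.2, -0.7, 1.4]
```

```bash
python3 -m jog '[[[0,0,0.001],0],[[0,0,0.001],0],[[0,0,0.001],0]]'|grep -E 'eef|ft';python3 -m jog '[[[0,0,-0.003],0],[[0,0,-0.006],0],[[0,0,-0.006],0],[[0,0,-0.006],0],[[0,0,-0.006],0],[[0,0,-0.006],0]]'|grep -E 'eef|ft';python3 -m jog '[[[0,0,0],0],[[0,0,0],0],[[0,0,0],0],[[0,0,0],0]]' -1 40|grep -E 'eef|ft|wid';python3 -m jog '[[[-0.002,0,0],0],[[-0.005,0,0],0],[[-0.01,0,0],0],[[-0.03,0,0],0],[[-0.06,0,0],0],[[-0.09,0,0],0],[[-0.09,0,0],0],[[-0.09,0,0],0]]'|grep -E 't:|eef|ft|wid'; python3 -c "
from go import *; rel([.566,.0658,.1],-1.3)"
```

```text
eef_pos: [0.4733, -0.2915, 0.0241]
ft_force: [-5.9, 1.0, 1.1]
eef_pos: [0.4677, -0.2919, 0.0242]
ft_force: [-0.9, 0.7, -0.7]
eef_pos: [0.4679, -0.2919, 0.0246]
ft_force: [0.2, 2.0, 6.6]
width: 0.0588
t: 60.67
eef_pos: [0.4682, -0.2923, 0.116]
tcp_rot: [-0.679, 1.568, -0.625]
ft_force: [-0.3, 0.6, -3.4]
width: 0.0581
pos [ 468.2 -292.3  116. ] jaw 3.1 q6 -0.75 ->mm [np.float64(15.6), np.float64(352.2), np.float64(117.1), 'roll', np.float64(4.4), 'or', np.float64(-175.6)]
```

```bash
python3 -m jog '[[[0,0.03,0.01],1],[[0,0.065,0.0215],2],[[0,0.102,0.034],3],[[0,0.14,0.047],4.4],[[0,0.178,0.059],4.4],[[0,0.216,0.072],4.4],[[0,0.253,0.084],4.4],[[0,0.29,0.096],4.4]]'|grep -E 't:|wid';python3 -m jog '[[[0,0.03,0.01],0],[[0,0.05,0.015],0],[[0,0.06,0.017],0],[[0,0.06,0.017],0]]'|grep -E 't:|wid'; python3 -c "
from go import *; rel([.566,.0658,.05],-1.3)"
```

```text
t: 61.33
tcp_rot: [2.924, 1.569, 2.902]
width: 0.0583
t: 61.67
tcp_rot: [2.901, 1.569, 2.881]
width: 0.0585
pos [565.7  64.3 113. ] jaw -1.2 q6 -0.0 ->mm [np.float64(63.0), np.float64(1.5), np.float64(0.4), 'roll', np.float64(0.1), 'or', np.float64(-179.9)]
```

```bash
python3 -m jog '[[[0.02,0.001,0],0],[[0.04,0.001,0],0],[[0.055,0.001,0],0],[[0.065,0.001,0],0],[[0.07,0.001,0],0],[[0.071,0.001,0],0],[[0.071,0.001,0],0]]'|grep -E 'eef|ft|wid';python3 -c "
from go import *; rel([.566,.0658,.038],-1.3)"
```

```text
eef_pos: [0.5662, 0.0631, 0.0434]
ft_force: [0.2, -1.0, -3.1]
width: 0.0584
pos [566.2  63.1  43.4] jaw -1.3 q6 -0.0 ->mm [np.float64(5.4), np.float64(2.7), np.float64(-0.2), 'roll', np.float64(-0.0), 'or', np.float64(180.0)]
```

```bash
python3 -m jog '[[[0.002,0.003,0],0],[[0.004,0.003,0],0],[[0.005,0.003,0],0],[[0.005,0.003,0],0]]'|grep -E 'eef|ft';python3 -m jog '[[[0.001,0,0],0],[[0.002,0,0],0],[[0.003,0,0],0],[[0.003,0,0],0]]'|grep -E 'eef|ft';python3 -m jog '[[[0.001,0,0],0],[[0.002,0,0],0],[[0.002,0,0],0]]'|grep -E 'eef|ft'
```

```text
eef_pos: [0.5661, 0.0666, 0.0382]
ft_force: [-0.3, -0.3, -2.6]
eef_pos: [0.566, 0.0665, 0.035]
ft_force: [-0.2, -0.6, -3.0]
eef_pos: [0.566, 0.0665, 0.033]
ft_force: [-0.1, 0.2, -2.5]
```

Entering freely again. I finish lowering and release.

```bash
python3 -m jog '[[[0.001,0,0],0],[[0.002,0,0],0],[[0.003,0,0],0],[[0.003,0,0],0]]'|grep -E 'eef|ft'; python3 -m jog '[[[0,0,0],0],[[0,0,0],0],[[0,0,0],0],[[-0.005,0,0],0],[[-0.02,0,0],0],[[-0.05,0,0],0],[[-0.08,0,0],0],[[-0.08,0,0],0]]' 0.65|grep -E 't:|eef|ft'; python3 -c "
from go import *; rel([.38,.008,.11],-1.3)"
```

```text
eef_pos: [0.5665, 0.0666, 0.0307]
ft_force: [0.6, 0.6, 2.1]
t: 64.17
eef_pos: [0.5684, 0.0665, 0.1163]
tcp_rot: [0.017, 1.563, -0.005]
ft_force: [1.7, 0.7, 1.0]
pos [568.4  66.5 116.3] jaw -1.3 q6 0.0 ->mm [np.float64(4.8), np.float64(-62.7), np.float64(-187.0), 'roll', np.float64(0.0), 'or', np.float64(-180.0)]
```

```bash
python3 -m jog '[[[0,-0.012,-0.03],0],[[0,-0.024,-0.065],0],[[0,-0.036,-0.1],0],[[0,-0.048,-0.13],0],[[0,-0.058,-0.16],0],[[0,-0.061,-0.18],0],[[0,-0.061,-0.187],0],[[0,-0.061,-0.187],0]]' -1|grep -E 't:|eef|ft'; python3 - <<'E'
from m import *; from go import *
rel([.395,.008,.034],-1.3); barposes(.012,.06,(.5,.7),(-.14,.4))
c=snap('scene'); cv2.imwrite('pics/s7c.png',cv2.resize(c['pixels'][150:290,200:360],None,fx=4,fy=4))
E
```

```text
t: 64.83
eef_pos: [0.3771, 0.0096, 0.1107]
tcp_rot: [-0.076, 1.569, -0.1]
ft_force: [0.5, 1.0, 0.8]
pos [377.1   9.6 110.7] jaw -1.3 q6 -0.16 ->mm [np.float64(76.7), np.float64(-1.2), np.float64(17.9), 'roll', np.float64(-0.0), 'or', np.float64(180.0)]
top [567.3 112.7] 60.0 37.1 noseyaw -5.2 z 29.6
top [565.8  66.1] 58.8 32.2 noseyaw -0.7 z 30.5
top [565.9  22.9] 60.4 30.6 noseyaw -7.2 z 29.8
top [563.8 -84.1] 58.8 17.5 noseyaw -1.5 z 30.2
scene [569.5 -79.7] 63.5 27.5 noseyaw 1.1 z 27.9
scene [572.2  71.1] 132.6 67.8 noseyaw 88.6 z 28.0
```

View pics/s7c.png

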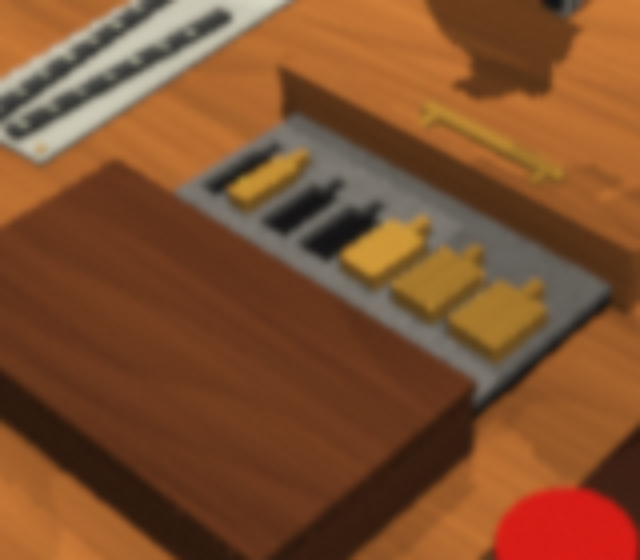

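All four bars lie seated in pockets 2, 5, 6 and 7 (tops at z≈30), with tangs to the drawer front. Now I shut the drawer.

```bash
python3 -m jog '[[[0.02,0,0.005],0],[[0.045,0,0.012],0],[[0.065,0,0.018],0],[[0.074,0,0.018],0],[[0.077,0,0.018],0],[[0.077,0,0.018],0]]'|grep -E 'eef|ft|wid';python3 -m jog '[[[0,0,0.01],0],[[0,0,0.02],0],[[0,0,0.028],0],[[0,0,0.036],0],[[0,0,0.044],0],[[0,0,0.052],0],[[0,0,0.062],0],[[0,0,0.072],0]]'|grep -E 't:|eef|ft';python3 -m jog '[[[0,0,0.01],0],[[0,0,0.022],0],[[0,0,0.034],0],[[0,0,0.046],0],[[0,0,0.058],0],[[0,0,0.068],0],[[0,0,0.076],0],[[0,0,0.08],0]]'|grep -E 't:|eef|ft'
```

```text
eef_pos: [0.3957, 0.0095, 0.0329]
ft_force: [-0.5, 0.3, 0.3]
width: -0.0001
t: 66.15
eef_pos: [0.4687, 0.0077, 0.0332]
tcp_rot: [2.828, 1.571, 2.805]
ft_force: [-1.3, -1.7, 0.9]
t: 66.82
eef_pos: [0.5489, 0.0059, 0.0331]
tcp_rot: [0.595, 1.57, 0.572]
ft_force: [-0.9, 0.2, -0.4]
```

```bash
for i in 1; do python3 -m jog '[[[0,0,0.003],0],[[0,0,0.006],0],[[0,0,0.009],0],[[0,0,0.012],0],[[0,0,0.014],0],[[0,0,0.014],0]]'|grep -E 'eef|ft';python3 -m jog '[[[0,0,0.001],0],[[0,0,0.003],0],[[0,0,0.005],0],[[0,0,0.005],0]]'|grep -E 'eef|ft';python3 -m jog '[[[0,0,0.001],0],[[0,0,0.003],0],[[0,0,0.004],0],[[0,0,0.004],0]]'|grep -E 'eef|ft';done
```

```text
eef_pos: [0.5622, 0.0056, 0.0333]
ft_force: [0.1, 0.4, -0.1]
eef_pos: [0.5672, 0.0055, 0.0333]
ft_force: [0.4, 0.3, -0.0]
eef_pos: [0.571, 0.0054, 0.0332]
ft_force: [-1.5, -0.1, 0.6]
```

```bash
for i in 1; do python3 -m jog '[[[0,0,0.001],0],[[0,0,0.002],0],[[0,0,0.003],0],[[0,0,0.003],0]]'|grep -E 'eef|ft';python3 -m jog '[[[0,0,0.001],0],[[0,0,0.002],0],[[0,0,0.003],0],[[0,0,0.003],0]]'|grep -E 'eef|ft';python3 -m jog '[[[0,0,0.001],0],[[0,0,0.002],0],[[0,0,0.003],0],[[0,0,0.003],0]]'|grep -E 'eef|ft';done
```

```text
eef_pos: [0.5734, 0.0053, 0.0331]
ft_force: [-5.6, -0.7, 3.7]
eef_pos: [0.574, 0.0053, 0.0329]
ft_force: [-29.6, -1.6, 19.3]
eef_pos: [0.5745, 0.0054, 0.0327]
ft_force: [-55.3, -0.8, 36.3]
```

```bash
python3 -m jog '[[[0,0,-0.005],0],[[0,0,-0.02],0],[[0,0,-0.05],0],[[-0.02,0,-0.08],0],[[-0.06,0,-0.11],0],[[-0.1,0,-0.14],0],[[-0.14,0,-0.17],0],[[-0.16,0,-0.19],0]]'|grep -E 't:|eef';python3 -m jog '[[[0,0,0],0],[[0,0,0],0],[[0,0,0],0]]'|grep -E 'ft'; python3 - <<'E'
from m import *; from go import *
for n in('top','scene'):
    c=snap(n); C=cloud(c); m=(bars(c)>0)&(abs(C[...,1])<.1)&(C[...,0]<.68)&(C[...,0]>.4)&(C[...,2]>.03)&(C[...,2]<.045)
    P=plane(c,np.argwhere(m)[:,::-1],.039)*1000; k=abs(P[:,1]-2)<35; print(n,k.sum(),np.percentile(P[k,0],[5,50,95]))
cv2.imwrite('pics/s8c.png',c['pixels'])
E
```

```text
t: 69.65
eef_pos: [0.3963, 0.0093, 0.1863]
tcp_rot: [-0.01, 1.57, -0.033]
ft_force: [0.1, -0.7, 0.2]
top 77 [587.02644859 590.33860723 596.40170272]
scene 72 [593.04267406 597.53388339 601.62862029]
```

View pics/s8c.png

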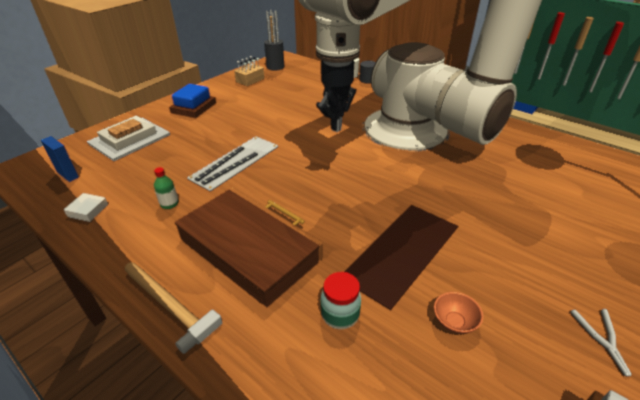

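The drawer is flush and the pad and gauge are empty. The jar (341,300), bottle (165,190) and bowl (458,313) haven't moved.

```bash
python3 -c "
from rig import ctrl; print(ctrl.sign_off())"
```

```text
the job is handed in; nothing more can be done
None
```

I gauged all four bars, nearest first, laid each in the pocket of the width it read, and shut the drawer. The job was handed in at about 70 s of the 210 s allowed; no verdict is reported.

| Bar, from the robot | Width read | Pocket (from the robot's right) |
|---|---|---|
| Nearest | 30 mm | 5 |
| Second | 38 mm | 7 |
| Third | 18 mm | 2 |
| Farthest | 34 mm | 6 |

**Gauging:** Each bar was pushed until it wedged, at 5 to 7.4 N; the second bar's push peaked at 7.4 N, just over the 4–7 N range. The stops came within about 1 mm of the 25 mm spacing the gauge predicts. My first camera estimate of the gauge's position was about 7 mm off. The plate's edges and the wedge positions put it right, and they agreed on the first bar's width.

**Pockets:** All four bars went down to the pocket floor, with their tops at z ≈ 30 mm as expected. In the last view before closing they lay flat, tangs towards the robot. The top camera read two of them as turned 5–7°. I took that as outline noise because the pockets are too narrow to allow that much turn and the picture showed the bars straight.

**Drawer:** It was pushed to a hard stop at about 55 N fingertip force. The handle finished at about x = 0.593 m (mean of the two cameras, which differ by 7 mm), which matches the shut position.

**Bystanders:** The jar, bottle and bowl show no movement in the final picture; I did not measure them. No knocked bar or grip slip was noticed.

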